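# Load and lock the engraver's pallet nest, tug-testing each pallet, then scan it in

## Robot

A 6-joint arm with a two-finger parallel gripper is mounted at the origin on a cart in front of the work surface, level with it; the furniture and walls round the work are solid. World frame = base frame: x ahead of the robot, y to its left, z up, the work surface at z = 0. Lengths are in mm, angles in degrees, forces in N, time in s.
With the tool pointing down it reaches from about 300 to 750 mm from the base axis. Payload 8.5 kg.
Tool frame: the origin (TCP) lies on the centre line of the jaws, within the pads' length; the fingertips stand 19 mm ahead of it and the grasp point (between the pads) is the TCP; z points along the fingers, y is the direction in which the jaws open and shut (so a half turn about z gives the same grasp; the last joint's range is limited). The gripper opens to 88 mm and grips with 3 to 60 N. Pads are 18 mm wide; open, the fingers measure 123 mm over their backs; the gripper's body (75 mm by 187 mm) begins 45 mm behind the grasp point.
Start: joints at [-87.393, 21.807, 74.336, -0, 83.858, -12.336], TCP at [141.814, -531.384, 257.748] pointing down, gripper open.
Joint ranges: [-178.18, 178.18], [-50.72, 133.34], [12.68, 142.11], [-81.47, 261.47], [9.98, 163.14], [-165.26, 165.26]. Speed limits (degrees/s): [136.94, 136.94, 180, 180, 180, 180].

## Interface

Orientations are given as a 3x3 rotation matrix whose columns are the frame's x, y, z axes.
In Python, from station import env gives the robot as it stands. The module is installed in compiled form; this text tells all that it offers.
- The arm moves only by the tool servo_tool, never from a script. Its argument "motion" is a list of rows, each an object of numbers: "tx", "ty", "tz": the shift along the tool's x, y, z in units of 150 mm (1.0 is 150 mm); "ax", "ay", "az": the turn, a rotation vector about the tool's x, y, z in units of pi/2 rad (1.0 is pi/2 rad); "grip": the gripper command: -1 is shut, 1 is fully open, values between are in proportion. In form: [{"tx": .., "ty": .., "tz": .., "ax": .., "ay": .., "az": .., "grip": ..}, ...]. A call has 1 to 10 rows; each row is the pose to reach, as a shift and turn from the pose commanded when the call began, along the tool's axes at that moment; what a row does not reach only later rows make up. A row lasts 1/8 s, in which the tool goes at most 62.5 mm and 10.7 degrees, less where a joint would pass 70% of its speed; a pose out of reach is approached as far as the arm can. A call with a number of a shift or a turn outside -1 to 1 is refused whole. A call with a gripper value outside its range is refused whole. The fingers move at their own pace and stop on an object; "squeeze" is the grip in N (left out, the last holds). Time passes only in rows, so rows that repeat a pose let the fingers close. It gives the time, the measured TCP pose, the force and the opening at its end, in the units of the state.
- env.state(): the state, without advancing time (a new reading comes with each control period).
- env.snapshot(name): name is "scene" or "top" or "wrist"; returns the picture (480x640x3 uint8, red, green, blue); there is no depth.
- env.camera_info(name): a dict with "fx", "fy", "cx", "cy" (pixels), "cam_to_world" (4x4, takes a point from camera to world coordinates); the wrist camera has in their place "T_tool_cam" (4x4, takes a point from camera to tool coordinates, whose origin is the TCP and whose axes are the flange's). Camera axes: x right, y down, z forward; pixel columns grow to the right and rows downward; lengths in mm; the calibration is good to about 2 mm. A picture is of the moment at which its call begins: read the wrist's pose just before it. camera_info takes no time and is no camera call.
- env.close_job(): hands the job in, once; it reports no verdict.
Trained networks look in the newest picture that a camera, given by its name, has taken for a name from the list of things; names that differ only in an ending like _2 or _b are one class to them, and where a whole thing is asked for, a point or a joint stands for the part that bears it (a point fixed in the world has none). Each returns a list of dicts, best first, with "confidence" (0 to 1); they miss things now and then, are a little off and sometimes report something else, mostly with a low value. They report only what shows in the picture. A call takes as long as a camera call.
- env.regions_of(query, camera): "pixels" (480x640 bool, what is visible of it) and "pixel" ([row, column] in pixels, amid what is visible of it).
The state is a dict: "time": time; "qpos": joint angles; "qvel": joint speeds; "effort": joint torques, N m; "position": TCP position; "eef_rot": TCP orientation; "force": force on the tool from outside, world axes, zero at the start; "torque": the same for the moment, N m; "width": finger opening in mm.
Only numpy, scipy, OpenCV 4.12 (cv2) and the standard library are available. Lean on these libraries where they do the work, as an engineer would, in place of code of your own. Each camera call takes 0.05 s, during which the arm holds its last target.

## Task

Load the laser engraver's nest: slide each pallet that is lying out, nose first and under the guide lips, into the bay of its own width until its hidden catch springs in, working from the widest pallet to the narrowest. As each one goes in, and before going on to the next, tug it firmly straight back to make sure that the catch holds; if it slides out, push it home again harder and tug again. When all are in, push the locking slide at the nest's right edge fully home, away from the front; then take the hand scanner, hold it still and square about 10 cm in front of the ticket on the nest for two seconds so that it reads the code, and lay it back in its cradle; leave the other things on the bench where they are.

Things in the scene. Friction and masses are not known exactly. Their poses are not given: they have to be found in the camera images.
- nest: FIXED nest: aluminium plate, 3 open-fronted bays. Origin on the bench; x = way in, y = left, z up; yaw up to 0.12 rad. Plate x -85..100, y -142..140, floor z = 8 mm. Four guide rails x 0..78 at y = 129, 40, -37, -102, 12 mm wide, round front ends; their lips overhang the pallet edges by 5 mm: underside z = 19.5, top 24.5, front ends (x -12..0) turned up to 28. Play 1.5 mm each side and in height
- bay_wide (a point): left-hand bay, for the wide pallet: point on its floor (8 mm above the bench) where the pallet's origin lies when hard against the back stop; axes as the nest's. The rails begin 38 mm in front of it (-x), the lips' upturned ends 50 mm. A caught pallet lies with its origin 0 to 2 mm in front of it. Back stop: bar 34 mm high, face 40 mm beyond it
- bay_medium (a point): middle bay, for the medium pallet: point on its floor (8 mm above the bench) where the pallet's origin lies when hard against the back stop; axes as the nest's. The rails begin 38 mm in front of it (-x), the lips' upturned ends 50 mm. A caught pallet lies with its origin 0 to 2 mm in front of it. Back stop: bar 34 mm high, face 40 mm beyond it
- bay_narrow (a point): right-hand bay, for the narrow pallet: point on its floor (8 mm above the bench) where the pallet's origin lies when hard against the back stop; axes as the nest's. The rails begin 38 mm in front of it (-x), the lips' upturned ends 50 mm. A caught pallet lies with its origin 0 to 2 mm in front of it. Back stop: bar 34 mm high, face 40 mm beyond it
- tooth_wide (a point): top edge of the hidden spring catch of the left-hand bay: a tooth rising 5.5 mm from the floor, 31 mm beyond bay_wide, ramped to the front. The pallet's nose rides over it in the last 18 mm, a push of 10 to 20 N, hardest 10 mm short of home (stop at the first resistance and it is not caught); 2 mm before the stop it springs up behind the nose and bars the way out
- tooth_medium (a point): top edge of the hidden spring catch of the middle bay: a tooth rising 5.5 mm from the floor, 31 mm beyond bay_medium, ramped to the front. The pallet's nose rides over it in the last 18 mm, a push of 10 to 20 N, hardest 10 mm short of home (stop at the first resistance and it is not caught); 2 mm before the stop it springs up behind the nose and bars the way out
- tooth_narrow (a point): top edge of the hidden spring catch of the right-hand bay: a tooth rising 5.5 mm from the floor, 31 mm beyond bay_narrow, ramped to the front. The pallet's nose rides over it in the last 18 mm, a push of 10 to 20 N, hardest 10 mm short of home (stop at the first resistance and it is not caught); 2 mm before the stop it springs up behind the nose and bars the way out
- catch_wide: the spring link that carries tooth_wide, moving only up and down; its dark release tab shows behind the back stop. Nothing to do with it by hand. Its origin is the nest's origin, lower by as much as the tooth is pushed down
- catch_medium: the spring link that carries tooth_medium, moving only up and down; its dark release tab shows behind the back stop. Nothing to do with it by hand. Its origin is the nest's origin, lower by as much as the tooth is pushed down
- catch_narrow: the spring link that carries tooth_narrow, moving only up and down; its dark release tab shows behind the back stop. Nothing to do with it by hand. Its origin is the nest's origin, lower by as much as the tooth is pushed down
- pallet_wide: loose aluminium pallet, 74 mm wide (the wide one), 80 long (x), 10 thick, 0.2 to 0.41 kg; may be absent. Amid it stands a dark vise block 56 (x) x 32 (y) mm, from 10 to 54 mm height, to be gripped across the 32 mm; a brass or steel piece in it reaches 69 mm. Origin: centre of underside; +x = nose, which goes in first; the round head of the vise screw is at the -x end
- pallet_medium: loose aluminium pallet, 62 mm wide (the medium one), 80 long (x), 10 thick, 0.2 to 0.41 kg; may be absent. Amid it stands a dark vise block 56 (x) x 32 (y) mm, from 10 to 54 mm height, to be gripped across the 32 mm; a brass or steel piece in it reaches 69 mm. Origin: centre of underside; +x = nose, which goes in first; the round head of the vise screw is at the -x end
- pallet_narrow: loose aluminium pallet, 50 mm wide (the narrow one), 80 long (x), 10 thick, 0.2 to 0.41 kg; may be absent. Amid it stands a dark vise block 56 (x) x 32 (y) mm, from 10 to 54 mm height, to be gripped across the 32 mm; a brass or steel piece in it reaches 69 mm. Origin: centre of underside; +x = nose, which goes in first; the round head of the vise screw is at the -x end
- ticket (a point): centre of the bar code on the ticket (66 x 44 mm) that stands upright at the middle of the nest's back, 105 mm above the bench, facing the front (nest -x); it stands 50 mm beyond bay_medium
- lock (a joint): locking slide, a dark flat bar on the right edge of the nest that blocks all the catches. 0 = open (towards the front), 0.030 m = home, locked; it slides along the nest's +x with about 2 to 4 N and stays where it is left; starts 0 to 6 mm from open
- lock_knob (a point): on the axis of the locking slide's black upright knob, 20 mm across, from 18 to 48 mm above the nest's floor (this point 36 mm above it, 44 mm above the bench); it travels with the slide. The right-hand rail's lip ends 18 mm left of it
- cradle: FIXED grey scanner cradle, foot 120 x 70 mm; two saddles (x = -48 and 48, 14 mm thick), on which the scanner rests 26 mm above the bench; side horns on the saddles, up to 42 mm high, leave it 5 mm play each side. Open between the saddles, for the fingers. Origin on the bench under its middle; x along the scanner
- scanner: loose hand scanner, a straight black and grey bar 146 long (x), 40 wide, 36 high (head 46 wide to look at), 0.16 kg. Origin: centre of the underside. It reads straight ahead along +x, through the window in its +x end, by itself when held still and square with the window 60 to 150 mm from a code. Lies in the cradle, axes along the cradle's
- scanner_window (a point): centre of the scanner's window: 73 mm ahead (+x) of and 18 mm above the scanner's origin
- lamp (a point): underside of the head of the fixed gooseneck lamp left of the nest: the head hangs 340 to 470 mm above the bench, about 120 mm across, its post rises 50 mm behind and left of it. Pass the arm in front of it (nearer the robot) when coming from the left. A second lamp's post stands 150 to 200 mm behind and right of the scanner cradle; the turntable left of the pallets is 40 mm high
- flux_tin: round flux tin, 63 mm across, 24 mm high; a bystander, to be left where it is. Origin: centre of the underside
- tape_roll: roll of tape lying flat, 68 mm across, 19 mm high; a bystander, to be left where it is. Origin: centre of the underside

How it is judged (in metres and radians):
On the way, in this order (a step that is already met when the one before it is completed fails the run):
1. the wide pallet (if present) is home in the left-hand bay and is pulled back against its catch with at least 2.5 N, and the catch holds (x of pallet_wide in the frame of bay_wide between -0.0045 and 0.0025 m and y of pallet_wide in the frame of bay_wide between -0.005 and 0.005 m and z of tooth_wide in the frame of pallet_wide above 0.0025 m and angle between pallet_wide's own z axis and vertical below 0.08 rad and contact force between pallet_wide and catch_wide above 2.5 N), for 0.1 s.
2. the medium pallet (if present) is home in the middle bay and is pulled back against its catch with at least 2.5 N, and the catch holds (x of pallet_medium in the frame of bay_medium between -0.0045 and 0.0025 m and y of pallet_medium in the frame of bay_medium between -0.005 and 0.005 m and z of tooth_medium in the frame of pallet_medium above 0.0025 m and angle between pallet_medium's own z axis and vertical below 0.08 rad and contact force between pallet_medium and catch_medium above 2.5 N), for 0.1 s.
3. the narrow pallet (if present) is home in the right-hand bay and is pulled back against its catch with at least 2.5 N, and the catch holds (x of pallet_narrow in the frame of bay_narrow between -0.0045 and 0.0025 m and y of pallet_narrow in the frame of bay_narrow between -0.005 and 0.005 m and z of tooth_narrow in the frame of pallet_narrow above 0.0025 m and angle between pallet_narrow's own z axis and vertical below 0.08 rad and contact force between pallet_narrow and catch_narrow above 2.5 N), for 0.1 s.
4. then the locking slide is pushed home (to within 3 mm) (value of joint lock above 0.027 m), for 0.2 s.
5. the scanner is held still and square in front of the ticket, window 60 to 150 mm from it, for over a second (x of ticket in the frame of scanner_window between 0.045 and 0.165 m and angle between the x axis of scanner and the x axis of nest, either way round below 0.26 rad and linear speed of scanner below 0.03 m/s and angular speed of scanner below 0.25 rad/s and y of ticket in the frame of scanner_window between -0.018 and 0.018 m and z of ticket in the frame of scanner_window between -0.018 and 0.018 m), for 1.2 s.
At the end, for the whole second after the job is handed in: Every pallet present lies flat in the bay of its own width with its catch up behind its nose (within 4.5 mm of the back stop), the locking slide is home to within 3 mm, and the scanner lies level and at rest in its cradle, within 20 mm lengthways and 10 mm sideways of the middle (x of pallet_wide in the frame of bay_wide between -0.0045 and 0.0025 m and y of pallet_wide in the frame of bay_wide between -0.005 and 0.005 m and z of tooth_wide in the frame of pallet_wide above 0.0025 m and angle between each of pallet_wide, pallet_medium, pallet_narrow's own z axis and vertical below 0.08 rad and x of pallet_medium in the frame of bay_medium between -0.0045 and 0.0025 m and y of pallet_medium in the frame of bay_medium between -0.005 and 0.005 m and z of tooth_medium in the frame of pallet_medium above 0.0025 m and x of pallet_narrow in the frame of bay_narrow between -0.0045 and 0.0025 m and y of pallet_narrow in the frame of bay_narrow between -0.005 and 0.005 m and z of tooth_narrow in the frame of pallet_narrow above 0.0025 m and value of joint lock above 0.027 m and x of scanner in the frame of cradle between -0.02 and 0.02 m and y of scanner in the frame of cradle between -0.01 and 0.01 m and z of scanner in the frame of cradle between 0.022 and 0.031 m and angle between scanner's own z axis and vertical below 0.1 rad and linear speed of scanner below 0.02 m/s); the robot touches nothing.
It fails at once if the flux_tin is shifted by more than 30 mm (distance of flux_tin from where it was at the start of the episode above 0.03 m).
It fails at once if the tape_roll is shifted by more than 30 mm (distance of tape_roll from where it was at the start of the episode above 0.03 m).
It fails at once if a pallet is tipped over (angle between any of pallet_wide, pallet_medium, pallet_narrow's own z axis and vertical above 0.8 rad).
Of pallet_wide, pallet_medium, pallet_narrow only 2 to 3 are there at a start; the rules pass over those that are not, and their reading is None.
At some moment in a run one of pallet_wide, pallet_medium, pallet_narrow may be knocked a few centimetres aside while the robot is not near it.
It also fails if it takes over 210 s, if anything falls off the work surface, if the arm or the gripper's body presses on something with over 40 N, if the wrist force passes 120 N, or if a joint passes its speed limit or range.

## Working session

There is one attempt and no reset: what is moved stays moved. The work goes in short steps, Python scripts to look and compute and a tool call to move; the robot and the scene stay as the last step left them, time stands still between calls to the robot, and variables do not carry over. Pictures are saved under pics/ and viewed, and the job is handed in when it is done.

Besides the shell and the picture viewer there is one more tool, called after "Emit:" as name(argument=value, ...), one argument or row to a line, values as JSON. servo_tool: Moves the arm, as the interface text tells. Its arguments: {"type":"object","properties":{"motion":{"type":"array","items":{"type":"object","properties":{"tx":{"type":"number"},"ty":{"type":"number"},"tz":{"type":"number"},"ax":{"type":"number"},"ay":{"type":"number"},"az":{"type":"number"},"grip":{"type":"number"}}}},"squeeze":{"type":"number"}},"required":["motion"]}

```bash
ls; mkdir -p pics; python3 - <<'E'
from station import env
import cv2,numpy as np
s=env.state();print({k:np.round(v,3).tolist() for k,v in s.items()})
for n in("scene","top","wrist"):
    im=env.snapshot(n);cv2.imwrite(f"pics/{n}0.png",im[:,:,::-1])
    c=env.camera_info(n);print(n,{k:np.round(v,4).tolist() for k,v in c.items()})
E
```

```text
pics
{'time': 0.0, 'qpos': [-87.394, 21.84, 74.386, -0.0, 83.86, -12.337], 'qvel': [0.101, -0.062, -0.086, -0.035, 0.074, 0.013], 'effort': [-0.002, -43.793, -22.456, 0.071, 0.035, -0.0], 'position': [141.795, -531.125, 257.137], 'eef_rot': [[0.966, 0.258, -0.0], [0.258, -0.966, 0.002], [0.0, -0.001, -1.0]], 'force': [0.786, 0.663, 0.088], 'torque': [-0.011, 0.024, -0.072], 'width': 88.115}
scene {'fx': 561.5354, 'fy': 561.5354, 'cx': 317.5387, 'cy': 230.6826, 'cam_to_world': [[-0.7096, -0.4437, 0.5474, -86.3167], [-0.7045, 0.4608, -0.5398, 554.2538], [-0.0127, -0.7686, -0.6396, 973.7435], [0.0, 0.0, 0.0, 1.0]]}
top {'fx': 524.415, 'fy': 524.415, 'cx': 314.8968, 'cy': 233.8424, 'cam_to_world': [[-0.0251, -0.9926, 0.1188, 443.9471], [-0.9996, 0.026, 0.0059, -120.5813], [-0.009, -0.1186, -0.9929, 1274.6267], [0.0, 0.0, 0.0, 1.0]]}
wrist {'fx': 344.3618, 'fy': 344.3618, 'cx': 323.1962, 'cy': 236.3251, 'T_tool_cam': [[0.0001, -0.9465, -0.3227, 83.8495], [1.0, -0.0001, 0.0007, 0.759], [-0.0007, -0.3227, 0.9465, -127.6681], [0.0, 0.0, 0.0, 1.0]]}
```

View pics/scene0.png

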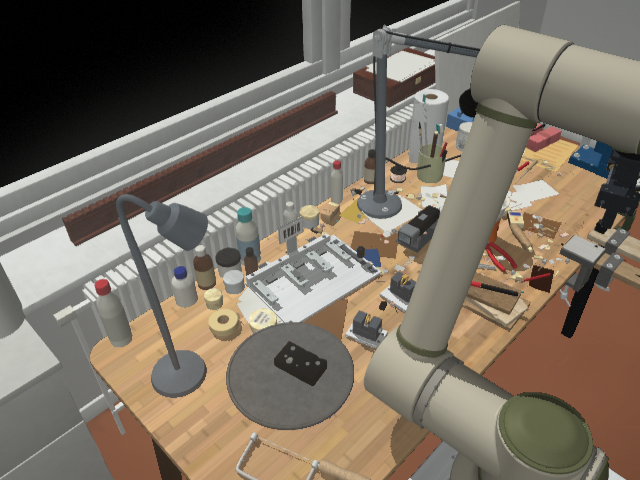

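View pics/top0.png

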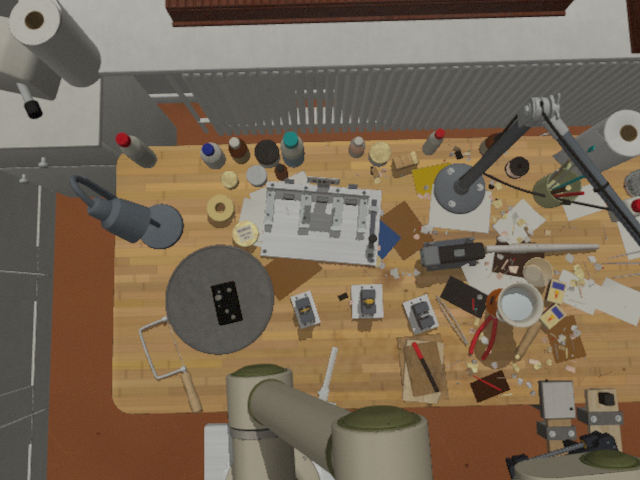

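View pics/wrist0.png

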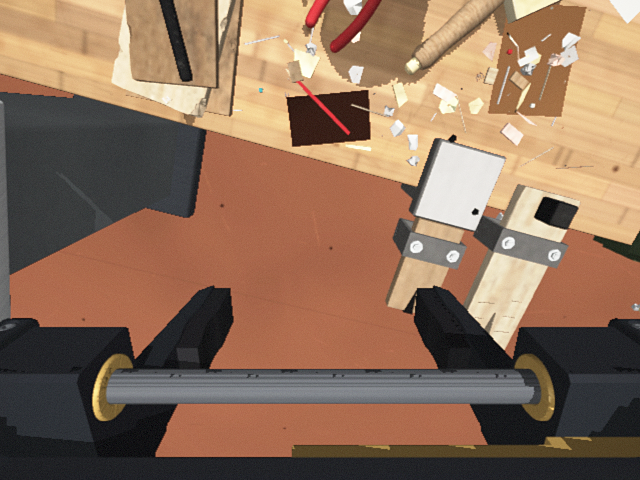

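The top view shows the nest at about (320,225) and three pallets at about (305,310), (367,302) and (420,315). The scanner is in its cradle at about (450,253). Next I'll measure them.

```bash
cat > h.py <<'E'
from station import env
import cv2,numpy as np
def snap(n,f=None):
    im=env.snapshot(n)
    if f: cv2.imwrite(f"pics/{f}.png",im[:,:,::-1])
    return im
def cam(n,st=None):
    c=env.camera_info(n)
    K=np.array([[c['fx'],0,c['cx']],[0,c['fy'],c['cy']],[0,0,1]])
    if n=="wrist":
        st=st or env.state();T=np.eye(4);T[:3,:3]=np.array(st['eef_rot']);T[:3,3]=st['position']
        return K,T@np.array(c['T_tool_cam'])
    return K,np.array(c['cam_to_world'])
def toworld(KT,uv,z):
    K,T=KT;uv=np.atleast_2d(np.float64(uv))
    d=np.linalg.inv(K)@np.c_[uv,np.ones(len(uv))].T
    d=T[:3,:3]@d;o=T[:3,3:]
    s=(z-o[2])/d[2];return (o+d*s).T
def topix(KT,P):
    K,T=KT;P=np.atleast_2d(np.float64(P))
    q=K@(T[:3,:3].T@(P-T[:3,3]).T);return (q[:2]/q[2]).T
def pose(x,y,z,yaw):
    c,s=np.cos(yaw),np.sin(yaw);return np.array([[c,-s,0],[s,c,0],[0,0,1]]),np.array([x,y,z])
def move_to(P,yaw,width_dir=True):
    """target TCP P, tool pointing down, tool y at world angle yaw(deg) mod 180; print servo numbers"""
    st=env.state();R=np.array(st['eef_rot']);p=np.array(st['position'])
    best=None
    for k in(0,180,-180):
        a=np.radians(yaw+k);y=np.array([np.cos(a),np.sin(a),0]);z=np.array([0,0,-1.]);x=np.cross(y,z)
        Rt=np.c_[x,y,z];rv=cv2.Rodrigues(R.T@Rt)[0].ravel()
        if best is None or np.linalg.norm(rv)<np.linalg.norm(best):best=rv
    t=R.T@(np.array(P)-p)/150
    print("t",np.round(t,4),"a",np.round(best/(np.pi/2),4))
E
python3 - <<'E'
from h import *
im=snap("top");KT=cam("top")
big=cv2.resize(im[170:350,230:500],None,fx=2.9,fy=2.9,interpolation=cv2.INTER_CUBIC)
cv2.imwrite("pics/topz.png",big[:,:,::-1])
for q in["pallet_wide","pallet_medium","pallet_narrow","nest","scanner","cradle","lock","ticket","flux_tin","tape_roll","lamp"]:
    for r in env.regions_of(q,"top")[:4]:
        m=r['pixels'].astype(np.uint8);ys,xs=np.nonzero(m)
        rc=cv2.minAreaRect(np.c_[xs,ys].astype(np.float32))
        z={'pallet':10,'nest':8,'scanner':62}.get(q.split('_')[0],0)
        print(q,round(r['confidence'],2),r['pixel'],m.sum(),np.round(rc[0],1),np.round(rc[1],1),round(rc[2],1),np.round(toworld(KT,rc[0],z)[0],0))
E
```

```text
pallet_wide 0.86 [299.7, 364.5] 1109 [366.5 300.5] [35. 33.] 90.0 [ 432. -232.   10.]
pallet_medium 0.85 [312.3, 418.8] 892 [419.9 313.7] [34.9 26.9] 69.4 [ 397. -358.   10.]
pallet_narrow 0.86 [312.0, 303.4] 707 [304.6 309. ] [33.2 21.5] 71.6 [415. -84.  10.]
pallet_narrow 0.63 [218.3, 320.3] 9025 [321.6 218.8] [117.1  83.7] 5.0 [ 632. -130.   10.]
pallet_narrow 0.43 [181.3, 287.4] 82 [288.5 188. ] [20.  9.] 90.0 [710. -51.  10.]
pallet_narrow 0.16 [231.1, 369.5] 171 [372.5 229.1] [ 6.6 58.3] 4.8 [ 603. -253.   10.]
nest 0.69 [221.5, 319.9] 9119 [320.9 218.3] [118.2  84.7] 4.4 [ 633. -129.    8.]
scanner 0.9 [251.5, 451.6] 1110 [451.9 253.7] [19.6 64. ] 85.2 [ 535. -429.   62.]
cradle 0.62 [242.8, 455.2] 501 [449.5 253.4] [28.9 50.7] 83.3 [ 540. -439.    0.]
cradle 0.16 [200.7, 321.5] 45 [321. 198.] [ 4. 10.] 90.0 [ 685. -130.    0.]
lock 0.84 [229.6, 369.1] 213 [372.3 229.1] [ 6.8 60.4] 4.2 [ 605. -254.    0.]
ticket 0.56 [219.4, 323.1] 8991 [321.1 218.7] [116.2  83.6] 5.0 [ 633. -129.    0.]
flux_tin 0.53 [301.9, 364.0] 956 [366.  300.5] [33. 30.] 90.0 [ 431. -232.    0.]
flux_tin 0.46 [222.3, 323.3] 9077 [321.5 218.5] [117.1  83.6] 5.2 [ 634. -130.    0.]
tape_roll 0.73 [205.5, 221.4] 563 [219.3 207.2] [27.6 26.9] 45.0 [669. 121.   0.]Traceback (most recent call last):
  File "<stdin>", line 6, in <module>
ValueError: it knows: bay_medium, bay_narrow, bay_wide, catch_medium, catch_narrow, catch_wide, cradle, flux_tin, lock, lock_knob, nest, pallet_medium, pallet_narrow, pallet_wide, scanner, scanner_window, tape_ro
```

View pics/topz.png

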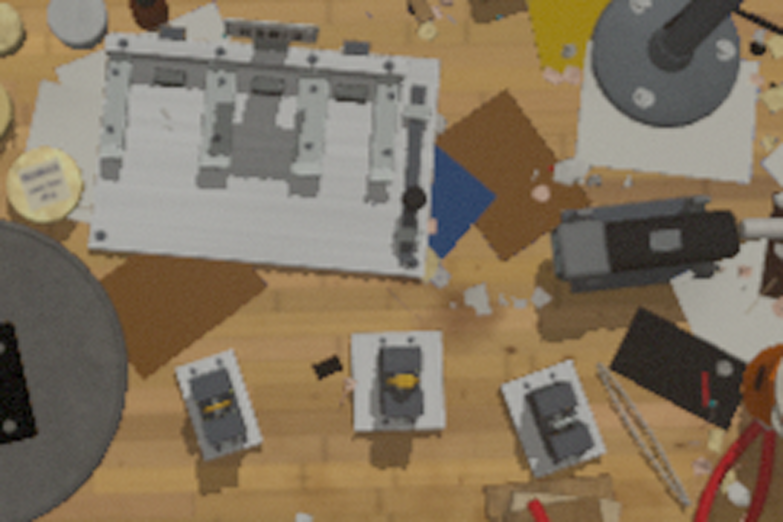

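```bash
cat >> h.py <<'E'
def go(P,ang):
    """target TCP P, tool down, tool x at world angle ang (deg)"""
    st=env.state();R=np.array(st['eef_rot']);p=np.array(st['position'])
    a=np.radians(ang);x=np.array([np.cos(a),np.sin(a),0]);z=np.array([0,0,-1.]);y=np.cross(z,x)
    rv=cv2.Rodrigues(R.T@np.c_[x,y,z])[0].ravel()
    t=R.T@(np.array(P)-p)/150
    print("t",np.round(t,4),"a",np.round(rv/(np.pi/2),4),"xang",round(np.degrees(np.arctan2(R[1,0],R[0,0])),2),"pos",np.round(p,1),"j6",round(float(st['qpos'][5]),1))
E
python3 -c "
from h import *
go([400,-230,320],180)"
```

```text
t [ 2.1811 -1.4973 -0.4149] a [-0.      0.     -1.8339] xang 14.95 pos [ 141.8 -531.4  257.8] j6 -12.3
```

Emit:
servo_tool(
  motion=[
    {"tx": 0.95, "ty": -0.65, "tz": -0.41, "az": -0.9, "grip": 1},
    {"tx": 0.95, "ty": -0.65, "tz": -0.41, "az": -0.9, "grip": 1},
    {"tx": 0.95, "ty": -0.65, "tz": -0.41, "az": -0.9, "grip": 1},
    {"tx": 0.95, "ty": -0.65, "tz": -0.41, "az": -0.9, "grip": 1},
    {"tx": 0.95, "ty": -0.65, "tz": -0.41, "az": -0.9, "grip": 1},
    {"tx": 0.95, "ty": -0.65, "tz": -0.41, "az": -0.9, "grip": 1},
    {"tx": 0.95, "ty": -0.65, "tz": -0.41, "az": -0.9, "grip": 1},
    {"tx": 0.95, "ty": -0.65, "tz": -0.41, "az": -0.9, "grip": 1},
  ],
)

```text
$.motion[0]: bad value
```

```bash
python3 -c "
from h import *
go([400,-230,320],180)"
```

```text
t [ 2.1811 -1.4973 -0.4149] a [-0.      0.     -1.8339] xang 14.95 pos [ 141.8 -531.4  257.8] j6 -12.3
```

Emit:
servo_tool(
  motion=[
    {"tx": 0.95, "ty": -0.65, "tz": -0.41, "ax": 0, "ay": 0, "az": -0.9, "grip": 1.0},
    {"tx": 0.95, "ty": -0.65, "tz": -0.41, "ax": 0, "ay": 0, "az": -0.9, "grip": 1.0},
    {"tx": 0.95, "ty": -0.65, "tz": -0.41, "ax": 0, "ay": 0, "az": -0.9, "grip": 1.0},
    {"tx": 0.95, "ty": -0.65, "tz": -0.41, "ax": 0, "ay": 0, "az": -0.9, "grip": 1.0},
    {"tx": 0.95, "ty": -0.65, "tz": -0.41, "ax": 0, "ay": 0, "az": -0.9, "grip": 1.0},
    {"tx": 0.95, "ty": -0.65, "tz": -0.41, "ax": 0, "ay": 0, "az": -0.9, "grip": 1.0},
    {"tx": 0.95, "ty": -0.65, "tz": -0.41, "ax": 0, "ay": 0, "az": -0.9, "grip": 1.0},
    {"tx": 0.95, "ty": -0.65, "tz": -0.41, "ax": 0, "ay": 0, "az": -0.9, "grip": 1.0},
  ],
)

```text
time: 1.7
position: [254.4, -400.4, 319.3]
eef_rot: [[-0.108, 0.994, 0.0], [0.994, 0.108, -0.0], [-0.0, 0.0, -1.0]]
force: [-0.2, -0.5, -0.4]
width: 88.2
```

```bash
python3 -c "
from h import *
go([400,-230,320],180)"
```

```text
t [ 1.0246  1.0877 -0.0047] a [-0.000e+00  1.000e-04 -9.312e-01] xang 96.19 pos [ 254.4 -400.4  319.3] j6 -78.1
```

Emit:
servo_tool(
  motion=[
    {"tx": 1.0, "ty": 1.0, "tz": 0, "ax": 0, "ay": 0, "az": -0.93, "grip": 1.0},
    {"tx": 1.0, "ty": 1.0, "tz": 0, "ax": 0, "ay": 0, "az": -0.93, "grip": 1.0},
    {"tx": 1.0, "ty": 1.0, "tz": 0, "ax": 0, "ay": 0, "az": -0.93, "grip": 1.0},
    {"tx": 1.0, "ty": 1.0, "tz": 0, "ax": 0, "ay": 0, "az": -0.93, "grip": 1.0},
    {"tx": 1.0, "ty": 1.0, "tz": 0, "ax": 0, "ay": 0, "az": -0.93, "grip": 1.0},
    {"tx": 1.0, "ty": 1.0, "tz": 0, "ax": 0, "ay": 0, "az": -0.93, "grip": 1.0},
    {"tx": 1.0, "ty": 1.0, "tz": 0, "ax": 0, "ay": 0, "az": -0.93, "grip": 1.0},
    {"tx": 1.0, "ty": 1.0, "tz": 0, "ax": 0, "ay": 0, "az": -0.93, "grip": 1.0},
    {"tx": 1.0, "ty": 1.0, "tz": 0, "ax": 0, "ay": 0, "az": -0.93, "grip": 1.0},
    {"tx": 1.0, "ty": 1.0, "tz": 0, "ax": 0, "ay": 0, "az": -0.93, "grip": 1.0},
  ],
)

```text
time: 2.95
position: [388.0, -235.7, 319.3]
eef_rot: [[-1.0, 0.009, 0.0], [0.009, 1.0, 0.0], [-0.0, 0.0, -1.0]]
force: [0.3, 0.4, 0.9]
width: 88.3
```

```bash
python3 -c "
from h import *
go([400,-230,320],180)
snap('wrist','w1')"
```

```text
t [-0.0797  0.0387 -0.0048] a [ 0.      0.     -0.0058] xang 179.48 pos [ 388.  -235.7  319.3] j6 -135.8
```

View pics/w1.png

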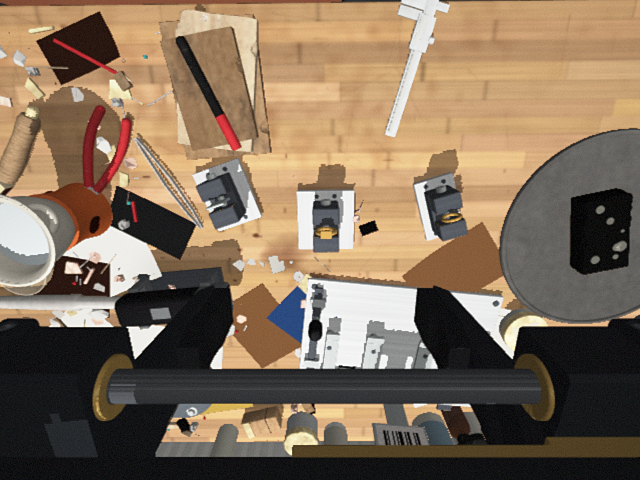

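```bash
python3 -c "
import cv2,numpy as np
im=cv2.imread('pics/w1.png')
cv2.imwrite('pics/w1z.png',np.hstack([cv2.resize(im[150:260,x:x+90],None,fx=2.9,fy=2.9,interpolation=2) for x in(185,285,405)]))"
```

```text
(no output)
```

View pics/w1z.png

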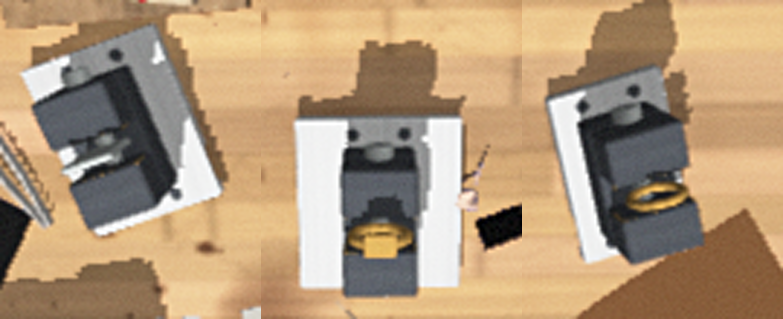

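All three screw heads are on the robot's side, so every nose points ahead. The wide pallet is at about (327,220), the medium at (227,195) and the narrow at (443,208). Next I'll move over the nest.

Emit:
servo_tool(
  motion=[
    {"tx": -0.95, "ty": 0.7, "tz": 0, "ax": 0, "ay": 0, "az": 0, "grip": 1.0},
    {"tx": -0.95, "ty": 0.7, "tz": 0, "ax": 0, "ay": 0, "az": 0, "grip": 1.0},
    {"tx": -0.95, "ty": 0.7, "tz": 0, "ax": 0, "ay": 0, "az": 0, "grip": 1.0},
    {"tx": -0.95, "ty": 0.7, "tz": 0, "ax": 0, "ay": 0, "az": 0, "grip": 1.0},
    {"tx": -0.95, "ty": 0.7, "tz": 0, "ax": 0, "ay": 0, "az": 0, "grip": 1.0},
    {"tx": -0.95, "ty": 0.7, "tz": 0, "ax": 0, "ay": 0, "az": 0, "grip": 1.0},
  ],
)

```text
time: 3.75
position: [530.5, -132.4, 319.5]
eef_rot: [[-1.0, 0.008, 0.0], [0.008, 1.0, -0.0], [-0.0, -0.0, -1.0]]
force: [-0.2, -0.3, -0.2]
width: 88.4
```

```bash
python3 -c "
from h import *
import json
st=env.state();print(np.round(st['position'],1),np.round(st['qpos'],1),np.abs(st['qvel']).max())
snap('wrist','n1')
json.dump({k:np.array(v).tolist() for k,v in st.items()},open('n1.json','w'))
for q in['nest','lock','ticket']:
  try:
    for r in env.regions_of(q,'wrist')[:3]: print(q,r['confidence'],r['pixel'],r['pixels'].sum())
  except Exception as e:print(e)
"
```

```text
[ 530.5 -132.4  319.5] [ -26.4   19.4   67.8   -0.    92.7 -116. ] 0.1565363681840751
nest 0.94 [253.6, 324.4] 29015
lock 0.68 [198.1, 72.9] 4819
lock 0.58 [235.3, 233.7] 968
lock 0.23 [256.1, 324.0] 29292
ticket 0.63 [255.7, 325.6] 29493
ticket 0.35 [240.1, 466.9] 1956
```

View pics/n1.png

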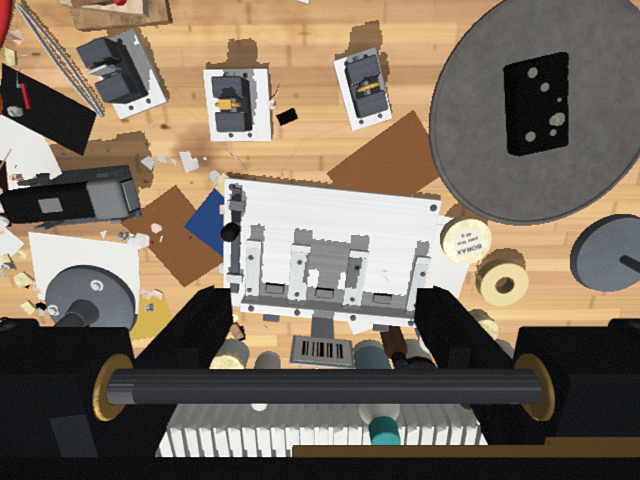

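```bash
python3 -c "
import cv2
im=cv2.imread('pics/n1.png')[165:365,205:465]
cv2.imwrite('pics/n1z.png',cv2.resize(im,None,fx=3,fy=3,interpolation=2))"
```

```text
(no output)
```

View pics/n1z.png

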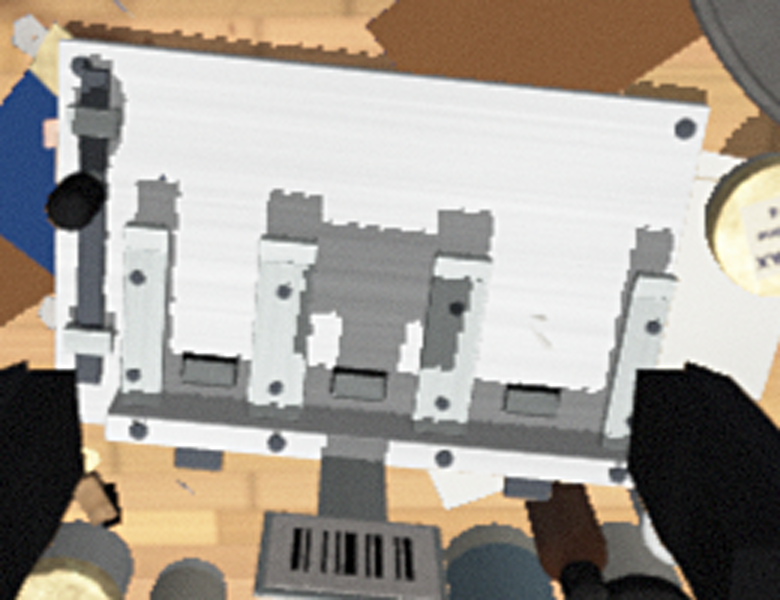

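```bash
cat > fitn.py <<'E'
from h import *
import json
from scipy.optimize import least_squares
def nestP(p,L):
    R,t=pose(p[0],p[1],0,p[2]);return L@R.T+t
L=np.array([[-85,-142,8],[-85,140,8],[-12,-108,28],[-12,-89.5,28],[-12,-49.5,28],[-12,-24.5,28],[-12,27.5,28],[-12,52.5,28],[-12,116.5,28],[-12,135,28]],float)
if __name__=="__main__":
    uvz=np.array([[60,40],[707,104],[123,226],[170,226],[262,236],[317,243],[436,255],[492,260],[640,273],[678,277]],float)
    uv=uvz/3-1/3+[205,165]
    KT=cam("wrist",json.load(open('n1.json')))
    f=lambda p:(topix(KT,nestP(p,L))-uv).ravel()
    r=least_squares(f,[640,-130,-.1]);print(r.x,np.degrees(r.x[2]));print(np.round(r.fun.reshape(-1,2),2))
    p=r.x
    # overlay
    im=cv2.imread('pics/n1.png')
    def line(a,b):
        q=topix(KT,nestP(p,np.array([a,b],float)));q=((q-[205,165])*3+1).astype(int);return q
    z=cv2.resize(im[165:365,205:465],None,fx=3,fy=3,interpolation=2)
    def rect(x0,x1,y0,y1,zz,c):
        for a,b in(((x0,y0),(x1,y0)),((x1,y0),(x1,y1)),((x1,y1),(x0,y1)),((x0,y1),(x0,y0))):
            q=line((*a,zz),(*b,zz));cv2.line(z,q[0].tolist(),q[1].tolist(),c,1)
    rect(-85,100,-142,140,8,(0,0,255))
    for a,b in((-108,-89.5),(-49.5,-24.5),(27.5,52.5),(116.5,135)):rect(0,78,a,b,24.5,(0,200,0))
    rect(78,88,-113,135,34,(255,0,0))
    cv2.imwrite('pics/n1o.png',z)
    # top camera with same features? print projection for overlay
    KT2=cam("top");im=snap("top");z2=cv2.resize(im[170:290,250:400][:,:,::-1],None,fx=5,fy=5,interpolation=2)
    def rect2(x0,x1,y0,y1,zz,c):
        P=nestP(p,np.array([[x0,y0,zz],[x1,y0,zz],[x1,y1,zz],[x0,y1,zz]],float))
        q=((topix(KT2,P)-[250,170])*5+2).astype(np.int32);cv2.polylines(z2,[q],True,c,1)
    rect2(-85,100,-142,140,8,(0,0,255))
    for a,b in((-108,-89.5),(-49.5,-24.5),(27.5,52.5),(116.5,135)):rect2(0,78,a,b,24.5,(0,200,0))
    cv2.imwrite('pics/t1o.png',z2)
E
python3 fitn.py
```

```text
[ 6.16679225e+02 -1.27697928e+02 -1.08238490e-01] -6.20160868396085
[[-0.51  0.02]
 [ 1.49  0.39]
 [ 0.32 -0.52]
 [-1.01  0.83]
 [-0.82  0.41]
 [ 0.05 -0.12]
 [ 0.1  -0.37]
 [ 0.42 -0.25]
 [-0.61 -0.03]
 [ 0.6  -0.06]]
```

View pics/n1o.png

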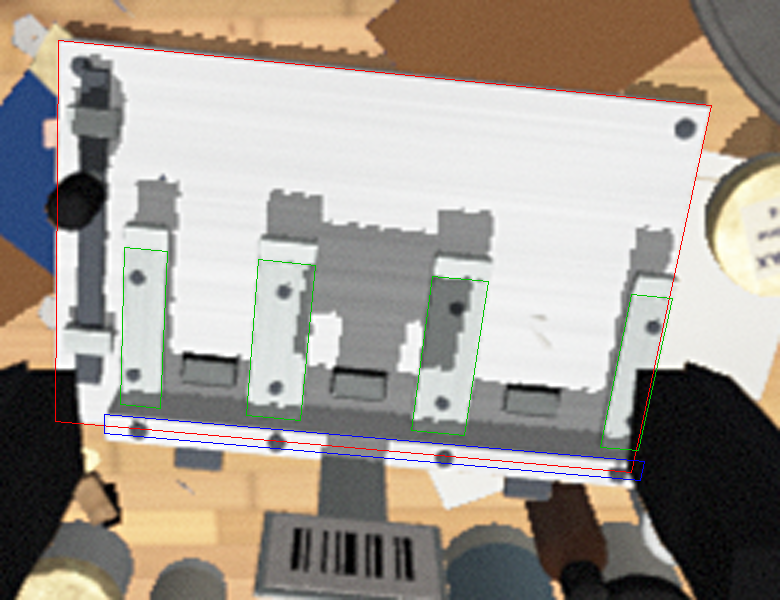

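View pics/t1o.png

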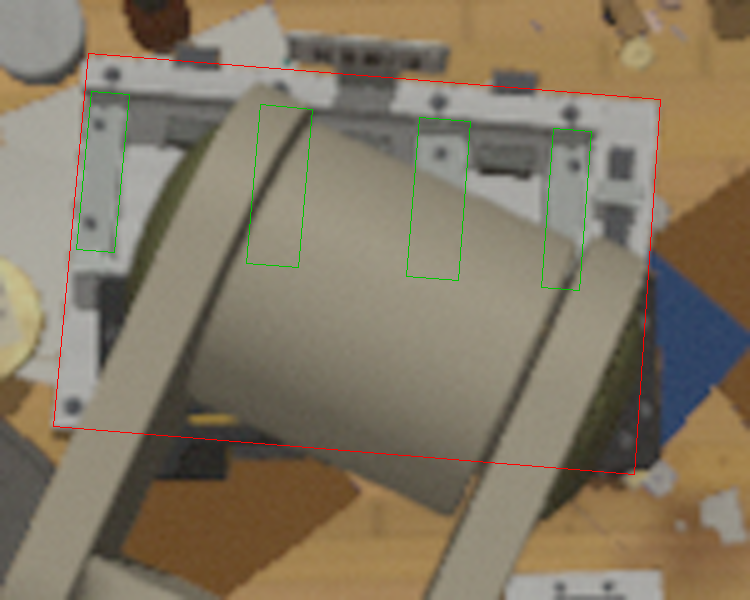

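Emit:
servo_tool(
  motion=[
    {"tx": 0.75, "ty": -0.67, "tz": 0.75, "ax": 0, "ay": 0, "az": 0, "grip": 1.0},
    {"tx": 0.75, "ty": -0.67, "tz": 0.75, "ax": 0, "ay": 0, "az": 0, "grip": 1.0},
    {"tx": 0.75, "ty": -0.67, "tz": 0.75, "ax": 0, "ay": 0, "az": 0, "grip": 1.0},
    {"tx": 0.75, "ty": -0.67, "tz": 0.75, "ax": 0, "ay": 0, "az": 0, "grip": 1.0},
    {"tx": 0.75, "ty": -0.67, "tz": 0.75, "ax": 0, "ay": 0, "az": 0, "grip": 1.0},
    {"tx": 0.75, "ty": -0.67, "tz": 0.75, "ax": 0, "ay": 0, "az": 0, "grip": 1.0},
  ],
)

```text
time: 4.75
position: [419.1, -231.1, 207.8]
eef_rot: [[-1.0, 0.005, 0.002], [0.005, 1.0, -0.001], [-0.002, -0.001, -1.0]]
force: [-0.8, 0.0, 0.8]
width: 88.2
```

```bash
cat > fitp.py <<'E'
from h import *
from scipy.optimize import minimize
W={'pallet_wide':74,'pallet_medium':62,'pallet_narrow':50}
def box(x,y,z0,z1):return np.array([[a,b,c] for a in(-x/2,x/2) for b in(-y/2,y/2) for c in(z0,z1)],float)
def ren(KT,p,w,s=4):
    m=np.zeros((480*s//1,640*s),np.uint8) if False else np.zeros((480,640),np.uint8)
    R,t=pose(p[0],p[1],0,p[2])
    for B in(box(80,w,0,10),box(56,32,10,54)):
        q=topix(KT,B@R.T+t)
        h=cv2.convexHull(q.astype(np.float32))
        cv2.fillConvexPoly(m,np.round(h*16).astype(np.int32),255,cv2.LINE_AA,4)
    return m/255.
def fit(q,camname,p0=None,name=None):
    st=env.state();im=snap(camname,name);KT=cam(camname,st)
    rs=env.regions_of(q,camname)
    for r in rs[:3]:print(q,round(r['confidence'],2),np.round(r['pixel']),r['pixels'].sum())
    m=rs[0]['pixels'].astype(float)
    if p0 is None:
        c=toworld(KT,[rs[0]['pixel'][::-1]],20)[0];p0=[c[0],c[1],0]
    best=None
    for yaw in np.radians([-40,-20,0,20,40]):
        f=lambda p:((ren(KT,[p[0],p[1],p[2]/50],W[q])-m)**2).sum()
        o=minimize(f,[p0[0],p0[1],yaw*50],method='Nelder-Mead',options=dict(initial_simplex=np.array([p0[0],p0[1],yaw*50])+np.array([[0,0,0],[8,0,0],[0,8,0],[0,0,8]]),maxiter=200))
        if best is None or o.fun<best.fun:best=o
    p=best.x;p[2]/=50
    print(q,'x y',np.round(p[:2],1),'yaw',round(np.degrees(p[2]),1),'err',round(best.fun),'of',m.sum())
    ov=im[:,:,::-1].copy();R,t=pose(p[0],p[1],0,p[2])
    for z,x,w in((10,80,W[q]),(54,56,32)):
        P=np.array([[x/2,w/2,z],[x/2,-w/2,z],[-x/2,-w/2,z],[-x/2,w/2,z]])@R.T+t
        cv2.polylines(ov,[np.round(topix(KT,P)*16).astype(np.int32)],True,(0,0,255),1,cv2.LINE_AA,4)
    cv2.imwrite('pics/ov_'+(name or q)+'.png',ov)
    return p
E
python3 -c "
from fitp import *
p=fit('pallet_wide','wrist',name='pw1')
go([p[0],p[1],120],180+np.degrees(p[2]))"
```

```text
pallet_wide 0.76 [221. 320.] 6181
pallet_wide 0.64 [418. 404.] 206
pallet_wide 0.49 [359. 372.] 17551
pallet_wide x y [ 431.3 -234.1] yaw -0.3 err 212 of 6181.0
t [-0.0822 -0.0197  0.5831] a [-0.0007  0.0008  0.0007] xang 179.73 pos [ 418.9 -231.   207.4] j6 -132.8
```

View pics/ov_pw1.png

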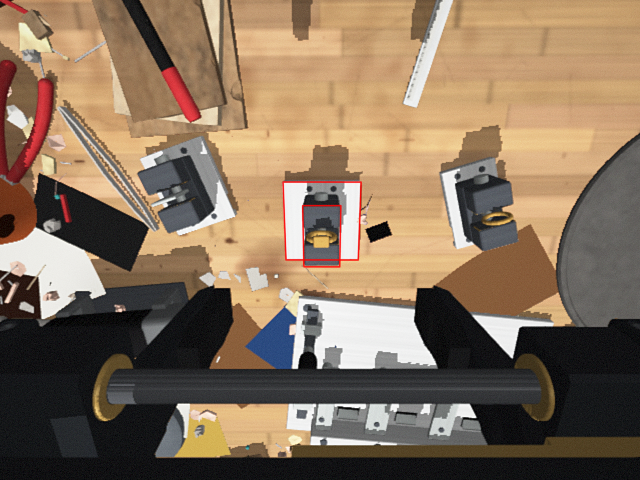

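Emit:
servo_tool(
  motion=[
    {"tx": -0.083, "ty": -0.02, "tz": 0.3, "ax": 0, "ay": 0, "az": 0, "grip": 1.0},
    {"tx": -0.083, "ty": -0.02, "tz": 0.6, "ax": 0, "ay": 0, "az": 0, "grip": 1.0},
    {"tx": -0.083, "ty": -0.02, "tz": 0.8, "ax": 0, "ay": 0, "az": 0, "grip": 1.0},
    {"tx": -0.083, "ty": -0.02, "tz": 0.8, "ax": 0, "ay": 0, "az": 0, "grip": 1.0},
    {"tx": -0.083, "ty": -0.02, "tz": 0.8, "ax": 0, "ay": 0, "az": 0, "grip": 1.0},
  ],
)

```text
time: 5.48
position: [431.2, -234.7, 88.0]
eef_rot: [[-1.0, 0.006, 0.002], [0.006, 1.0, -0.001], [-0.002, -0.001, -1.0]]
force: [-0.7, 0.4, -0.2]
width: 88.0
```

```bash
python3 -c "
from h import *
go([431.3,-234.1,44],179.7)"
```

```text
t [2.000e-04 4.700e-03 2.934e-01] a [-0.0009  0.001  -0.0003] xang 179.68 pos [ 431.2 -234.7   88. ] j6 -132.1
```

Emit:
servo_tool(
  motion=[
    {"tx": 0, "ty": 0.004, "tz": 0.2, "ax": 0, "ay": 0, "az": 0, "grip": 1.0},
    {"tx": 0, "ty": 0.004, "tz": 0.293, "ax": 0, "ay": 0, "az": 0, "grip": 1.0},
    {"tx": 0, "ty": 0.004, "tz": 0.293, "ax": 0, "ay": 0, "az": 0, "grip": 0.0},
    {"tx": 0, "ty": 0.004, "tz": 0.293, "ax": 0, "ay": 0, "az": 0, "grip": -1.0},
    {"tx": 0, "ty": 0.004, "tz": 0.293, "ax": 0, "ay": 0, "az": 0, "grip": -1.0},
    {"tx": 0, "ty": 0.004, "tz": 0.293, "ax": 0, "ay": 0, "az": 0, "grip": -1.0},
    {"tx": 0, "ty": 0.004, "tz": 0.293, "ax": 0, "ay": 0, "az": 0, "grip": -1.0},
    {"tx": 0, "ty": 0.004, "tz": 0.293, "ax": 0, "ay": 0, "az": 0, "grip": -1.0},
  ],
  squeeze=50,
)

```text
time: 6.48
position: [430.5, -233.8, 42.9]
eef_rot: [[-1.0, 0.006, 0.0], [0.006, 1.0, 0.0], [-0.0, 0.0, -1.0]]
force: [0.2, -0.3, 0.6]
width: 31.4
```

Emit:
servo_tool(
  motion=[
    {"tx": 0, "ty": 0, "tz": -0.2, "ax": 0, "ay": 0, "az": 0, "grip": -1.0},
    {"tx": 0, "ty": 0, "tz": -0.4, "ax": 0, "ay": 0, "az": 0, "grip": -1.0},
    {"tx": 0, "ty": 0, "tz": -0.4, "ax": 0, "ay": 0, "az": 0, "grip": -1.0},
  ],
)

```text
time: 6.85
position: [431.0, -234.3, 103.9]
eef_rot: [[-1.0, 0.006, 0.003], [0.006, 1.0, -0.002], [-0.003, -0.002, -1.0]]
force: [0.2, 0.4, -3.6]
width: 31.7
```

```bash
cat > ovl.py <<'E'
from h import *
import sys
def held(w,h,name,dx=0,dy=0):
    """overlay of held pallet: TCP is h above pallet underside, centred"""
    st=env.state();im=snap('wrist',name)[:,:,::-1].copy();KT=cam('wrist',st)
    R=np.array(st['eef_rot']);p=np.array(st['position'])
    for z,x,ww in((10,80,w),(0,80,w),(54,56,32)):
        P=np.array([[x/2+dx,ww/2+dy,h-z],[x/2+dx,-ww/2+dy,h-z],[-x/2+dx,-ww/2+dy,h-z],[-x/2+dx,ww/2+dy,h-z]])@R.T+p
        cv2.polylines(im,[np.round(topix(KT,P)*16).astype(np.int32)],True,(0,0,255),1,cv2.LINE_AA,4)
    cv2.imwrite(f'pics/{name}_h.png',im);print(np.round(st['position'],1),np.round(st['force'],1),st['width'])
E
python3 -c "
from ovl import *
held(74,43,'hw1')"
```

```text
[ 431.  -234.3  103.9] [ 0.2  0.4 -3.6] 31.684255232358307
```

View pics/hw1_h.png

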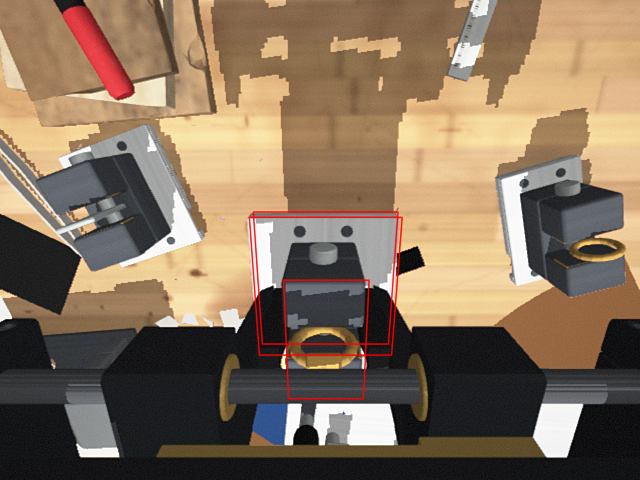

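```bash
python3 -c "
import cv2,numpy as np
a=cv2.imread('pics/hw1_h.png')[195:345,235:415];b=cv2.imread('pics/hw1.png')[195:345,235:415]
cv2.imwrite('pics/hz.png',cv2.resize(np.hstack([a,b]),None,fx=2.2,fy=3.5,interpolation=0))"
```

```text
(no output)
```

View pics/hz.png

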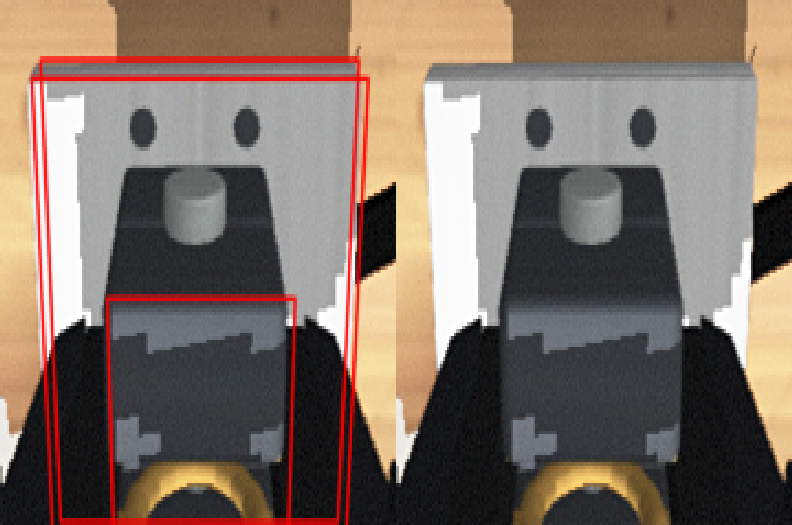

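Emit:
servo_tool(
  motion=[
    {"tx": 0, "ty": 0, "tz": -0.4, "ax": 0, "ay": 0, "az": 0.1, "grip": -1.0},
    {"tx": -0.3, "ty": 0.1, "tz": -0.8, "ax": 0, "ay": 0, "az": 0.3, "grip": -1.0},
    {"tx": -0.6, "ty": 0.3, "tz": -1.0, "ax": 0, "ay": 0, "az": 0.5, "grip": -1.0},
    {"tx": -1.0, "ty": 0.6, "tz": -1.0, "ax": 0, "ay": 0, "az": 0.7, "grip": -1.0},
    {"tx": -1.0, "ty": 0.7, "tz": -1.0, "ax": 0, "ay": 0, "az": 1.0, "grip": -1.0},
    {"tx": -1.0, "ty": 0.7, "tz": -1.0, "ax": 0, "ay": 0, "az": 1.0, "grip": -1.0},
    {"tx": -1.0, "ty": 0.7, "tz": -1.0, "ax": 0, "ay": 0, "az": 1.0, "grip": -1.0},
    {"tx": -1.0, "ty": 0.7, "tz": -1.0, "ax": 0, "ay": 0, "az": 1.0, "grip": -1.0},
    {"tx": -1.0, "ty": 0.7, "tz": -1.0, "ax": 0, "ay": 0, "az": 1.0, "grip": -1.0},
    {"tx": -1.0, "ty": 0.7, "tz": -1.0, "ax": 0, "ay": 0, "az": 1.0, "grip": -1.0},
  ],
)

```text
time: 8.15
position: [581.0, -129.8, 250.7]
eef_rot: [[0.005, 1.0, -0.003], [1.0, -0.005, 0.001], [0.001, -0.003, -1.0]]
force: [0.1, -0.3, -2.5]
width: 31.7
```

```bash
python3 -c "
from h import *
go([600,-130,320],0)"
```

```text
t [-3.000e-04  1.255e-01 -4.625e-01] a [-2.200e-03  8.000e-04  9.967e-01] xang 89.7 pos [ 581.  -129.8  250.7] j6 -23.7
```

Emit:
servo_tool(
  motion=[
    {"tx": 0, "ty": 0.12, "tz": -0.42, "ax": 0, "ay": 0, "az": 0.997, "grip": -1.0},
    {"tx": 0, "ty": 0.12, "tz": -0.42, "ax": 0, "ay": 0, "az": 0.997, "grip": -1.0},
    {"tx": 0, "ty": 0.12, "tz": -0.42, "ax": 0, "ay": 0, "az": 0.997, "grip": -1.0},
    {"tx": 0, "ty": 0.12, "tz": -0.42, "ax": 0, "ay": 0, "az": 0.997, "grip": -1.0},
    {"tx": 0, "ty": 0.12, "tz": -0.42, "ax": 0, "ay": 0, "az": 0.997, "grip": -1.0},
    {"tx": 0, "ty": 0.12, "tz": -0.42, "ax": 0, "ay": 0, "az": 0.997, "grip": -1.0},
    {"tx": 0, "ty": 0.12, "tz": -0.42, "ax": 0, "ay": 0, "az": 0.997, "grip": -1.0},
    {"tx": 0, "ty": 0.12, "tz": -0.42, "ax": 0, "ay": 0, "az": 0.997, "grip": -1.0},
    {"tx": 0, "ty": 0.12, "tz": -0.42, "ax": 0, "ay": 0, "az": 0.997, "grip": -1.0},
    {"tx": 0, "ty": 0.12, "tz": -0.42, "ax": 0, "ay": 0, "az": 0.997, "grip": -1.0},
  ],
)

```text
time: 9.4
position: [599.2, -130.0, 314.6]
eef_rot: [[1.0, 0.001, -0.002], [0.001, -1.0, 0.001], [-0.002, -0.001, -1.0]]
force: [1.1, 1.2, -1.7]
width: 31.7
```

```bash
python3 -c "
from h import *
import json
st=env.state();print(np.round(st['position'],1),np.round(st['qpos'],1),np.abs(st['qvel']).max())
im=snap('wrist','n2')
json.dump({k:np.array(v).tolist() for k,v in st.items()},open('n2.json','w'))
"
```

```text
[ 599.2 -130.   314.6] [-23.3  26.8  56.9   0.   96.4  66.6] 1.3179075383016885
```

View pics/n2.png

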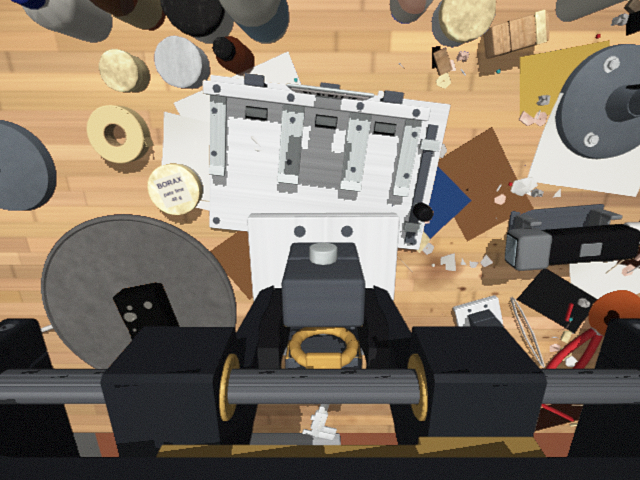

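```bash
python3 -c "
import cv2
im=cv2.imread('pics/n2.png')[65:265,195:455]
cv2.imwrite('pics/n2z.png',cv2.resize(im,None,fx=3,fy=3,interpolation=2))"
```

```text
(no output)
```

View pics/n2z.png

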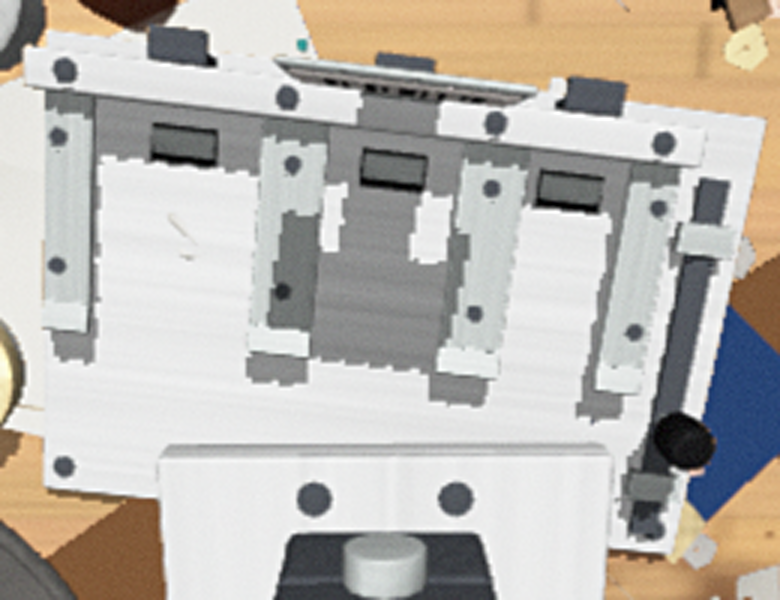

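```bash
cat > fit2.py <<'E'
from fitn import *
c=env.camera_info('wrist');K=np.array([[c['fx'],0,c['cx']],[0,c['fy'],c['cy']],[0,0,1]]);TC=np.array(c['T_tool_cam'])
def KTof(st,d):
    T=np.eye(4);T[:3,:3]=np.array(st['eef_rot']);T[:3,3]=st['position']
    D=np.eye(4);D[:3,3]=d[:3]
    if len(d)>3:D[:3,:3]=cv2.Rodrigues(np.array(d[3:6]))[0]
    C=TC.copy();C[:3,:3]=D[:3,:3]@TC[:3,:3];C[:3,3]+=d[:3]
    return K,T@C
s1=json.load(open('n1.json'));s2=json.load(open('n2.json'))
uv1=np.array([[60,40],[707,104],[123,226],[170,226],[262,236],[317,243],[436,255],[492,260],[640,273],[678,277]],float)/3-1/3+[205,165]
L2=np.array([[-85,140,8],[-85,-142,8],[100,-142,8],[-12,135,28],[-12,116.5,28],[-12,52.5,28],[-12,27.5,28],[-12,-24.5,28],[-12,-49.5,28],[-12,-89.5,28],[-12,-108,28]],float)
uv2=np.array([[43,488],[670,555],[765,117],[45,328],[88,331],[247,353],[308,358],[438,374],[498,379],[597,392],[640,395]],float)/3-1/3+[195,65]
def res(q):
    return np.r_[(topix(KTof(s1,q[3:]),nestP(q,L))-uv1).ravel(),(topix(KTof(s2,q[3:]),nestP(q,L2))-uv2).ravel(),q[3:6]/6,(q[6:]/.01)*.3]
if __name__=="__main__":
    for n in(3,6):
        r=least_squares(res,[616,-127,-.108]+[0]*n,loss='soft_l1');J=r.jac;cov=np.linalg.inv(J.T@J)
        print(np.round(r.x,4),'deg',np.degrees(r.x[2]),'sd',np.round(np.sqrt(np.diag(cov))[:3],3))
        print(np.round(r.fun[:42].reshape(-1,2).T,1))
    only2=least_squares(lambda q:(topix(KTof(s2,[0,0,0]),nestP(q,L2))-uv2).ravel(),[616,-127,-.1]);print(only2.x)
E
python3 fit2.py
```

```text
[ 6.167142e+02 -1.270899e+02 -1.110000e-01  2.337000e-01 -1.535800e+00
 -1.891600e+00] deg -6.357190012029316 sd [0.341 0.33  0.003]
[[ 0.   1.1  0.6 -0.8 -0.7  0.1  0.   0.3 -0.9  0.2  0.4  0.7  0.5 -0.9
   0.2  0.2  0.4 -0.4 -0.1 -0.8 -0.3]
 [-0.1  0.8 -0.8  0.6  0.3 -0.2 -0.4 -0.2  0.1  0.1 -0.8 -0.8 -0.1  0.4
   1.1 -0.3  0.3 -0.2  0.4 -0.4  0.3]]
[ 6.167069e+02 -1.276225e+02 -1.213000e-01 -2.252900e+00 -2.738900e+00
 -2.331700e+00 -5.200000e-03  5.800000e-03  9.400000e-03] deg -6.949988541010051 sd [0.379 1.699 0.032]
[[-0.1  1.   0.5 -0.8 -0.7  0.2  0.1  0.3 -0.9  0.2  0.2  0.6  0.2 -1.
   0.2  0.3  0.6 -0.3 -0.  -0.8 -0.3]
 [-0.1  0.8 -0.7  0.7  0.3 -0.2 -0.4 -0.2  0.   0.  -0.6 -0.7  0.1  0.3
   1.  -0.4  0.3 -0.3  0.3 -0.4  0.3]]
[ 6.16809717e+02 -1.28678526e+02 -1.12730300e-01]
```

```bash
cat > fit3.py <<'E'
from fit2 import *
I=dict(position=[0,0,0],eef_rot=np.eye(3))
uv3=np.array([[30,78],[359,78],[110,303],[288,303]],float)/[2.2,3.5]+[235,195]
def res3(q):  # q: nest3, d6, px, h
    px,h=q[9:11]
    P=np.array([[40+px,-37,h-10],[40+px,37,h-10],[28+px,-16,h-54],[28+px,16,h-54]])
    return np.r_[(topix(KTof(s1,q[3:9]),nestP(q,L))-uv1).ravel()/.7,(topix(KTof(s2,q[3:9]),nestP(q,L2))-uv2).ravel()/.7,(topix(KTof(I,q[3:9]),P)-uv3).ravel()/1,q[3:6]/2,q[6:9]/.005,px/5,(h-43)/1.5]
r=least_squares(res3,[616,-127,-.11]+[0]*6+[0,43],loss='soft_l1');J=r.jac;cov=np.linalg.inv(J.T@J)
print(np.round(r.x,4));print('sd',np.round(np.sqrt(np.diag(cov)),4))
print(np.round(r.fun[:50].reshape(-1,2).T,1))
p=r.x
for n,y in(('wide',84.5),('med',1.5),('nar',-69.5)):
    for xx in(-60,38):print(n,xx,np.round(nestP(p,np.array([[xx,y,8.]]))[0],1))
E
python3 fit3.py
```

```text
[ 6.167187e+02 -1.271741e+02 -1.126000e-01  4.403000e-01 -1.383900e+00
 -1.708400e+00 -2.000000e-04 -5.000000e-04  1.600000e-03 -1.904100e+00
  4.336020e+01]
sd [0.2596 0.3596 0.0056 1.4323 0.4688 0.9277 0.0016 0.0033 0.0049 1.1628
 1.184 ]
[[-0.1  1.6  0.7 -1.2 -1.1  0.1 -0.   0.4 -1.4  0.3  0.5  0.9  0.8 -1.4
   0.2  0.2  0.6 -0.6 -0.2 -1.2 -0.5  0.   1.2 -2.6  0.5]
 [-0.2  1.1 -1.1  0.9  0.4 -0.3 -0.6 -0.3  0.1  0.1 -1.1 -1.1 -0.2  0.5
   1.6 -0.4  0.5 -0.3  0.5 -0.5  0.5  1.5  1.3 -0.8 -0.9]]
wide -60 [566.6 -36.5   8. ]
wide 38 [664.  -47.5   8. ]
med -60 [ 557.3 -118.9    8. ]
med 38 [ 654.6 -130.     8. ]
nar -60 [ 549.3 -189.5    8. ]
nar 38 [ 646.7 -200.5    8. ]
```

```bash
cat >> h.py <<'E'
NP=[616.7,-127.2,-0.1126]
BAY=dict(wide=84.5,medium=1.5,narrow=-69.5)
def nb(bay,s,dy=0,z=52):
    c,si=np.cos(NP[2]),np.sin(NP[2]);y=BAY[bay]+dy
    return [NP[0]+s*c-y*si,NP[1]+s*si+y*c,z]
def innest(bay):
    st=env.state();p=np.array(st['position'])-[NP[0],NP[1],0];c,si=np.cos(NP[2]),np.sin(NP[2])
    f=np.array(st['force']);R=np.array(st['eef_rot'])
    print('t',round(st['time'],2),'nest x',round(p[0]*c+p[1]*si,2),'dy',round(-p[0]*si+p[1]*c-BAY[bay],2),'z',round(p[2],2),'F nest',np.round([f[0]*c+f[1]*si,-f[0]*si+f[1]*c,f[2]],1),'T',np.round(st['torque'],2),'yaw',round(np.degrees(np.arctan2(R[1,0],R[0,0])),2)%360-180-np.degrees(NP[2]),'w',round(st['width'],1))
E
python3 -c "
from h import *
go(nb('wide',-100,z=160),173.55);print(nb('wide',-68))"
```

```text
t [-0.4797 -0.6532  1.0332] a [-1.4000e-03 -5.0000e-04 -1.9273e+00] xang 0.09 pos [ 599.1 -130.   314.8] j6 66.6
[np.float64(558.6252295470733), np.float64(-35.59448140619551), 52]
```

Emit:
servo_tool(
  motion=[
    {"tx": -0.48, "ty": -0.65, "tz": 0, "ax": 0, "ay": 0, "az": -1.0, "grip": -1.0},
    {"tx": -0.48, "ty": -0.65, "tz": 0, "ax": 0, "ay": 0, "az": -1.0, "grip": -1.0},
    {"tx": -0.48, "ty": -0.65, "tz": 0, "ax": 0, "ay": 0, "az": -1.0, "grip": -1.0},
    {"tx": -0.48, "ty": -0.65, "tz": 0, "ax": 0, "ay": 0, "az": -1.0, "grip": -1.0},
    {"tx": -0.48, "ty": -0.65, "tz": 0, "ax": 0, "ay": 0, "az": -1.0, "grip": -1.0},
    {"tx": -0.48, "ty": -0.65, "tz": 0, "ax": 0, "ay": 0, "az": -1.0, "grip": -1.0},
    {"tx": -0.48, "ty": -0.65, "tz": 0, "ax": 0, "ay": 0, "az": -1.0, "grip": -1.0},
    {"tx": -0.48, "ty": -0.65, "tz": 0, "ax": 0, "ay": 0, "az": -1.0, "grip": -1.0},
    {"tx": -0.48, "ty": -0.65, "tz": 0, "ax": 0, "ay": 0, "az": -1.0, "grip": -1.0},
    {"tx": -0.48, "ty": -0.65, "tz": 0, "ax": 0, "ay": 0, "az": -1.0, "grip": -1.0},
  ],
)

```text
time: 10.7
position: [527.3, -32.3, 315.5]
eef_rot: [[0.0, 1.0, -0.0], [1.0, -0.0, 0.0], [0.0, -0.0, -1.0]]
force: [-0.9, -0.3, -2.6]
width: 31.7
```

```bash
python3 -c "
from h import *
go(nb('wide',-85,z=160),173.55)"
```

```text
t [-0.0094  0.097   1.0365] a [-2.000e-04 -3.000e-04 -9.285e-01] xang 89.98 pos [527.3 -32.3 315.5] j6 -16.3
```

Emit:
servo_tool(
  motion=[
    {"tx": -0.01, "ty": 0.097, "tz": 1.0, "ax": 0, "ay": 0, "az": -0.928, "grip": -1.0},
    {"tx": -0.01, "ty": 0.097, "tz": 1.0, "ax": 0, "ay": 0, "az": -0.928, "grip": -1.0},
    {"tx": -0.01, "ty": 0.097, "tz": 1.0, "ax": 0, "ay": 0, "az": -0.928, "grip": -1.0},
    {"tx": -0.01, "ty": 0.097, "tz": 1.0, "ax": 0, "ay": 0, "az": -0.928, "grip": -1.0},
    {"tx": -0.01, "ty": 0.097, "tz": 1.0, "ax": 0, "ay": 0, "az": -0.928, "grip": -1.0},
    {"tx": -0.01, "ty": 0.097, "tz": 1.0, "ax": 0, "ay": 0, "az": -0.928, "grip": -1.0},
    {"tx": -0.01, "ty": 0.097, "tz": 1.0, "ax": 0, "ay": 0, "az": -0.928, "grip": -1.0},
    {"tx": -0.01, "ty": 0.097, "tz": 1.0, "ax": 0, "ay": 0, "az": -0.928, "grip": -1.0},
    {"tx": -0.01, "ty": 0.097, "tz": 1.0, "ax": 0, "ay": 0, "az": -0.928, "grip": -1.0},
    {"tx": -0.01, "ty": 0.097, "tz": 1.0, "ax": 0, "ay": 0, "az": -0.928, "grip": -1.0},
  ],
)

```text
time: 11.95
position: [541.8, -33.8, 165.7]
eef_rot: [[-0.993, 0.117, -0.0], [0.117, 0.993, 0.0], [0.0, 0.0, -1.0]]
force: [0.1, -0.8, -2.7]
width: 31.4
```

```bash
python3 -c "
from h import *
go(nb('wide',-68,z=56),173.55);innest('wide')"
```

```text
t [-0.1125  0.0014  0.7316] a [ 0.     -0.     -0.0032] xang 173.26 pos [541.8 -33.8 165.7] j6 -99.3
t 11.95 nest x -84.87 dy -0.13 z 165.74 F nest [ 0.2 -0.8 -2.7] T [ 0.06 -0.13  0.04] yaw -0.2884952268269396 w 31.4
```

Emit:
servo_tool(
  motion=[
    {"tx": -0.112, "ty": 0.001, "tz": 0.3, "ax": 0, "ay": 0, "az": -0.003, "grip": -1.0},
    {"tx": -0.112, "ty": 0.001, "tz": 0.6, "ax": 0, "ay": 0, "az": -0.003, "grip": -1.0},
    {"tx": -0.112, "ty": 0.001, "tz": 0.73, "ax": 0, "ay": 0, "az": -0.003, "grip": -1.0},
    {"tx": -0.112, "ty": 0.001, "tz": 0.73, "ax": 0, "ay": 0, "az": -0.003, "grip": -1.0},
    {"tx": -0.112, "ty": 0.001, "tz": 0.73, "ax": 0, "ay": 0, "az": -0.003, "grip": -1.0},
  ],
)

```text
time: 12.58
position: [559.1, -35.8, 57.3]
eef_rot: [[-0.994, 0.111, 0.002], [0.111, 0.994, -0.0], [-0.002, -0.0, -1.0]]
force: [-0.7, -0.4, -2.1]
width: 31.4
```

```bash
python3 -c "
from ovl import *
innest('wide')
held(74,43.4,'hw2');snap('scene','s2')"
```

```text
t 12.57 nest x -67.48 dy -0.13 z 57.32 F nest [-0.6 -0.5 -2.1] T [ 0.05 -0.15 -0.02] yaw 0.10150477317307516 w 31.4
[559.1 -35.8  57.3] [-0.7 -0.4 -2.1] 31.3808227863438
```

View pics/hw2.png

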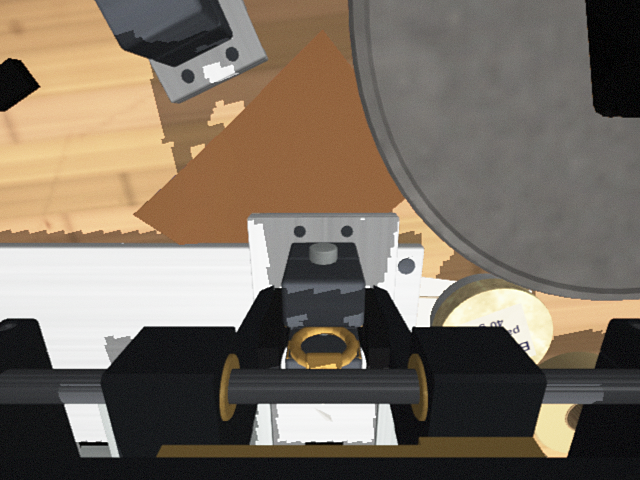

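View pics/s2.png

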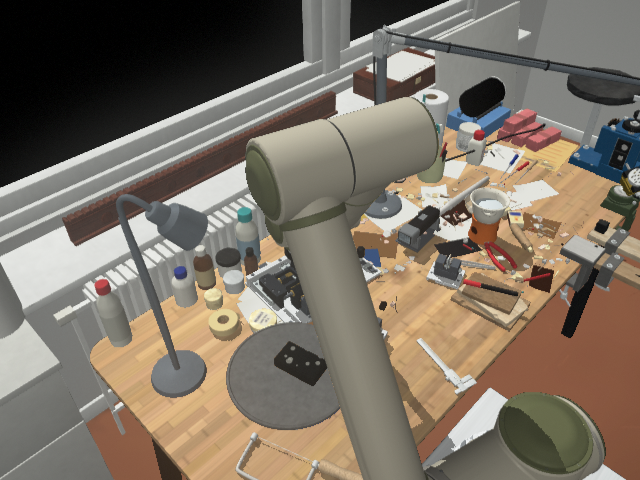

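Emit:
servo_tool(
  motion=[
    {"tx": 0, "ty": 0.001, "tz": 0.025, "ax": 0, "ay": 0, "az": 0, "grip": -1.0},
    {"tx": 0, "ty": 0.001, "tz": 0.035, "ax": 0, "ay": 0, "az": 0, "grip": -1.0},
    {"tx": 0, "ty": 0.001, "tz": 0.035, "ax": 0, "ay": 0, "az": 0, "grip": -1.0},
  ],
)

```text
time: 13.05
position: [558.5, -35.5, 51.0]
eef_rot: [[-0.994, 0.11, -0.0], [0.11, 0.994, 0.0], [0.0, 0.0, -1.0]]
force: [-0.1, 0.1, -2.5]
width: 31.3
```

```bash
python3 -c "
from ovl import *
innest('wide')"
```

```text
t 13.05 nest x -68.13 dy 0.12 z 51.01 F nest [-0.1  0.  -2.5] T [ 0.04 -0.16 -0.01] yaw 0.1515047731730581 w 31.3
```

Emit:
servo_tool(
  motion=[
    {"tx": 0, "ty": 0, "tz": 0.007, "ax": 0, "ay": 0, "az": 0, "grip": -1.0},
    {"tx": 0, "ty": 0, "tz": 0.007, "ax": 0, "ay": 0, "az": 0, "grip": -1.0},
  ],
)

```text
time: 13.3
position: [558.6, -35.4, 50.9]
eef_rot: [[-0.994, 0.11, 0.001], [0.11, 0.994, -0.0], [-0.001, -0.0, -1.0]]
force: [-3.2, 0.4, 6.1]
width: 31.7
```

Emit:
servo_tool(
  motion=[
    {"tx": 0, "ty": 0, "tz": 0.007, "ax": 0, "ay": 0, "az": 0, "grip": -1.0},
    {"tx": 0, "ty": 0, "tz": 0.007, "ax": 0, "ay": 0, "az": 0, "grip": -1.0},
  ],
)

```text
time: 13.55
position: [558.6, -35.5, 50.8]
eef_rot: [[-0.994, 0.11, 0.001], [0.11, 0.994, -0.0], [-0.001, -0.0, -1.0]]
force: [-6.2, 0.8, 16.4]
width: 31.4
```

Emit:
servo_tool(
  motion=[
    {"tx": 0, "ty": 0, "tz": -0.015, "ax": 0, "ay": 0, "az": 0, "grip": -1.0},
    {"tx": -0.03, "ty": 0, "tz": -0.015, "ax": 0, "ay": 0, "az": 0, "grip": -1.0},
    {"tx": -0.07, "ty": 0, "tz": -0.015, "ax": 0, "ay": 0, "az": 0, "grip": -1.0},
    {"tx": -0.11, "ty": 0, "tz": -0.015, "ax": 0, "ay": 0, "az": 0, "grip": -1.0},
    {"tx": -0.15, "ty": 0, "tz": -0.015, "ax": 0, "ay": 0, "az": 0, "grip": -1.0},
    {"tx": -0.15, "ty": 0, "tz": -0.015, "ax": 0, "ay": 0, "az": 0, "grip": -1.0},
  ],
)

```text
time: 14.3
position: [581.3, -38.0, 51.0]
eef_rot: [[-0.994, 0.11, 0.0], [0.11, 0.994, -0.0], [-0.0, -0.0, -1.0]]
force: [0.8, 0.1, -2.9]
width: 31.4
```

```bash
python3 -c "
from ovl import *
innest('wide')"
```

```text
t 14.3 nest x -45.16 dy 0.15 z 51.04 F nest [ 0.8  0.2 -2.9] T [ 0.03 -0.13 -0.03] yaw 0.1515047731730581 w 31.4
```

Emit:
servo_tool(
  motion=[
    {"tx": -0.03, "ty": 0, "tz": 0, "ax": 0, "ay": 0, "az": 0, "grip": -1.0},
    {"tx": -0.06, "ty": 0, "tz": 0, "ax": 0, "ay": 0, "az": 0, "grip": -1.0},
    {"tx": -0.09, "ty": 0, "tz": 0, "ax": 0, "ay": 0, "az": 0, "grip": -1.0},
    {"tx": -0.12, "ty": 0, "tz": 0, "ax": 0, "ay": 0, "az": 0, "grip": -1.0},
    {"tx": -0.12, "ty": 0, "tz": 0, "ax": 0, "ay": 0, "az": 0, "grip": -1.0},
  ],
)

```text
time: 14.92
position: [599.1, -40.0, 51.1]
eef_rot: [[-0.994, 0.11, 0.0], [0.11, 0.994, -0.0], [-0.0, -0.0, -1.0]]
force: [-0.8, 0.0, -2.1]
width: 31.7
```

```bash
python3 -c "
from ovl import *
innest('wide')"
```

```text
t 14.93 nest x -27.3 dy 0.2 z 51.14 F nest [-0.8 -0.1 -2.1] T [ 0.04 -0.2   0.01] yaw 0.1515047731730581 w 31.7
```

Emit:
servo_tool(
  motion=[
    {"tx": -0.06, "ty": 0, "tz": 0, "ax": 0, "ay": 0, "az": 0, "grip": -1.0},
    {"tx": -0.12, "ty": 0, "tz": 0, "ax": 0, "ay": 0, "az": 0, "grip": -1.0},
    {"tx": -0.18, "ty": 0, "tz": 0, "ax": 0, "ay": 0, "az": 0, "grip": -1.0},
    {"tx": -0.24, "ty": 0, "tz": 0, "ax": 0, "ay": 0, "az": 0, "grip": -1.0},
    {"tx": -0.28, "ty": 0, "tz": 0, "ax": 0, "ay": 0, "az": 0, "grip": -1.0},
    {"tx": -0.28, "ty": 0, "tz": 0, "ax": 0, "ay": 0, "az": 0, "grip": -1.0},
  ],
)

```text
time: 15.68
position: [640.8, -44.6, 51.1]
eef_rot: [[-0.994, 0.11, 0.0], [0.11, 0.994, -0.0], [-0.0, -0.0, -1.0]]
force: [-0.2, -0.2, -2.4]
width: 31.6
```

```bash
python3 -c "
from ovl import *
innest('wide')"
```

```text
t 15.68 nest x 14.7 dy 0.34 z 51.06 F nest [-0.2 -0.2 -2.4] T [-0.05 -0.13  0.02] yaw 0.16150477317307743 w 31.6
```

Emit:
servo_tool(
  motion=[
    {"tx": -0.03, "ty": 0, "tz": 0, "ax": 0, "ay": 0, "az": 0, "grip": -1.0},
    {"tx": -0.06, "ty": 0, "tz": 0, "ax": 0, "ay": 0, "az": 0, "grip": -1.0},
    {"tx": -0.09, "ty": 0, "tz": 0, "ax": 0, "ay": 0, "az": 0, "grip": -1.0},
    {"tx": -0.12, "ty": 0, "tz": 0, "ax": 0, "ay": 0, "az": 0, "grip": -1.0},
    {"tx": -0.13, "ty": 0, "tz": 0, "ax": 0, "ay": 0, "az": 0, "grip": -1.0},
  ],
)

```text
time: 16.3
position: [660.1, -46.7, 51.9]
eef_rot: [[-0.994, 0.11, 0.001], [0.11, 0.994, -0.0], [-0.001, -0.0, -1.0]]
force: [-4.3, 0.1, 3.3]
width: 31.5
```

```bash
python3 -c "
from ovl import *
innest('wide')"
```

```text
t 16.3 nest x 34.09 dy 0.39 z 51.93 F nest [-4.3 -0.3  3.3] T [0.11 0.33 0.02] yaw 0.1515047731730581 w 31.5
```

Emit:
servo_tool(
  motion=[
    {"tx": -0.013, "ty": 0, "tz": 0, "ax": 0, "ay": 0, "az": 0, "grip": -1.0},
    {"tx": -0.026, "ty": 0, "tz": 0, "ax": 0, "ay": 0, "az": 0, "grip": -1.0},
    {"tx": -0.026, "ty": 0, "tz": 0, "ax": 0, "ay": 0, "az": 0, "grip": -1.0},
  ],
)

```text
time: 16.68
position: [663.1, -46.9, 51.0]
eef_rot: [[-0.994, 0.11, -0.002], [0.11, 0.994, 0.0], [0.002, 0.0, -1.0]]
force: [-6.8, 0.5, 1.5]
width: 31.6
```

```bash
python3 -c "
from ovl import *
innest('wide')"
```

```text
t 16.68 nest x 37.12 dy 0.47 z 50.95 F nest [-6.8 -0.3  1.5] T [ 0.05  0.73 -0.23] yaw 0.1415047731730672 w 31.6
```

Push on another 3 mm to feel the stop.

Emit:
servo_tool(
  motion=[
    {"tx": -0.01, "ty": 0, "tz": 0, "ax": 0, "ay": 0, "az": 0, "grip": -1.0},
    {"tx": -0.02, "ty": 0, "tz": 0, "ax": 0, "ay": 0, "az": 0, "grip": -1.0},
    {"tx": -0.02, "ty": 0, "tz": 0, "ax": 0, "ay": 0, "az": 0, "grip": -1.0},
  ],
)

```text
time: 17.05
position: [663.6, -46.9, 51.2]
eef_rot: [[-0.994, 0.11, -0.009], [0.11, 0.994, 0.001], [0.009, 0.0, -1.0]]
force: [-20.4, 0.7, 12.0]
width: 31.5
```

```bash
python3 -c "
from ovl import *
innest('wide')"
```

```text
t 17.05 nest x 37.56 dy 0.57 z 51.2 F nest [-20.3  -1.6  12. ] T [ 0.22  2.92 -0.3 ] yaw 0.1415047731730672 w 31.5
```

Emit:
servo_tool(
  motion=[
    {"tx": 0.02, "ty": 0, "tz": 0, "ax": 0, "ay": 0, "az": 0, "grip": -1.0},
    {"tx": 0.035, "ty": 0, "tz": 0, "ax": 0, "ay": 0, "az": 0, "grip": -1.0},
    {"tx": 0.043, "ty": 0, "tz": 0, "ax": 0, "ay": 0, "az": 0, "grip": -1.0},
    {"tx": 0.043, "ty": 0, "tz": 0, "ax": 0, "ay": 0, "az": 0, "grip": -1.0},
    {"tx": 0.043, "ty": 0, "tz": 0, "ax": 0, "ay": 0, "az": 0, "grip": -1.0},
  ],
)

```text
time: 17.68
position: [660.9, -46.8, 51.1]
eef_rot: [[-0.994, 0.11, 0.001], [0.11, 0.994, -0.0], [-0.001, 0.0, -1.0]]
force: [4.4, -0.1, -4.9]
width: 31.7
```

```bash
python3 -c "
from ovl import *
innest('wide')"
```

```text
t 17.68 nest x 34.92 dy 0.38 z 51.13 F nest [ 4.3  0.4 -4.9] T [-0.01 -0.86  0.01] yaw 0.1515047731730581 w 31.7
```

Emit:
servo_tool(
  motion=[
    {"tx": 0.01, "ty": 0, "tz": 0, "ax": 0, "ay": 0, "az": 0, "grip": -1.0},
    {"tx": 0.014, "ty": 0, "tz": 0, "ax": 0, "ay": 0, "az": 0, "grip": -1.0},
    {"tx": 0.014, "ty": 0, "tz": 0, "ax": 0, "ay": 0, "az": 0, "grip": -1.0},
    {"tx": 0.014, "ty": 0, "tz": 0, "ax": 0, "ay": 0, "az": 0, "grip": -1.0},
  ],
)

```text
time: 18.18
position: [660.5, -46.7, 51.4]
eef_rot: [[-0.994, 0.11, 0.006], [0.11, 0.994, -0.001], [-0.006, -0.0, -1.0]]
force: [12.9, -0.1, -10.4]
width: 31.3
```

```bash
python3 -c "
from ovl import *
innest('wide')"
```

```text
t 18.18 nest x 34.44 dy 0.37 z 51.36 F nest [ 12.8   1.4 -10.4] T [ 0.03 -2.22 -0.02] yaw 0.1415047731730672 w 31.3
```

Emit:
servo_tool(
  motion=[
    {"tx": -0.025, "ty": 0, "tz": 0, "ax": 0, "ay": 0, "az": 0, "grip": -1.0},
    {"tx": -0.025, "ty": 0, "tz": 0, "ax": 0, "ay": 0, "az": 0, "grip": 0.0},
    {"tx": -0.025, "ty": 0, "tz": 0, "ax": 0, "ay": 0, "az": 0, "grip": 0.0},
    {"tx": -0.025, "ty": 0, "tz": -0.1, "ax": 0, "ay": 0, "az": 0, "grip": 0.0},
    {"tx": -0.025, "ty": 0, "tz": -0.4, "ax": 0, "ay": 0, "az": 0, "grip": 0.0},
    {"tx": -0.025, "ty": 0, "tz": -0.8, "ax": 0, "ay": 0, "az": 0, "grip": 0.2},
    {"tx": -0.025, "ty": 0, "tz": -1.0, "ax": 0, "ay": 0, "az": 0, "grip": 1.0},
  ],
)

```text
time: 19.05
position: [662.4, -46.9, 206.3]
eef_rot: [[-0.994, 0.11, 0.006], [0.11, 0.994, -0.001], [-0.006, -0.001, -1.0]]
force: [-0.4, -0.0, -0.5]
width: 60.9
```

```bash
python3 -c "
from ovl import *
innest('wide');snap('wrist','wd1');snap('top','wd1t')
for q in ('pallet_medium','pallet_narrow','pallet_wide'):
  KT=cam('top')
  for r in env.regions_of(q,'top')[:2]:print(q,r['confidence'],r['pixel'],toworld(KT,[r['pixel'][::-1]],20)[0].round())
go([397,-358,200],180+20)"
```

```text
t 19.05 nest x 36.44 dy 0.39 z 206.26 F nest [-0.4 -0.1 -0.5] T [ 0.03 -0.17 -0.11] yaw 0.16150477317307743 w 60.9
pallet_medium 0.61 [311.7, 419.4] [ 402. -355.   20.]
pallet_narrow 0.92 [311.4, 302.1] [410. -78.  20.]
pallet_wide 0.54 [206.3, 274.5] [664. -17.  20.]
t [ 1.5248 -2.2557  0.0041] a [ 0.0004 -0.0011 -0.2922] xang 173.7 pos [661.5 -46.8 200.3] j6 -98.0
```

View pics/wd1.png

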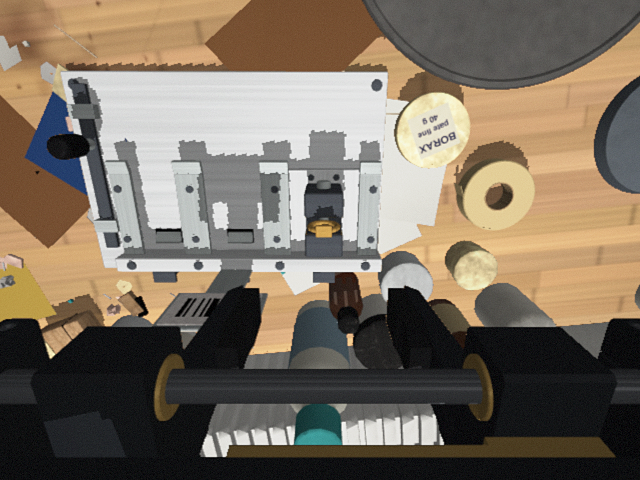

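The wide pallet sits under the lips against the stop, its vise at about (322,220). Next, the medium one.

Emit:
servo_tool(
  motion=[
    {"tx": 0.6, "ty": -0.9, "tz": 0, "ax": 0, "ay": 0, "az": 0, "grip": 1.0},
    {"tx": 0.6, "ty": -0.9, "tz": 0, "ax": 0, "ay": 0, "az": 0, "grip": 1.0},
    {"tx": 0.67, "ty": -1.0, "tz": 0, "ax": 0, "ay": 0, "az": 0, "grip": 1.0},
    {"tx": 0.67, "ty": -1.0, "tz": 0, "ax": 0, "ay": 0, "az": 0, "grip": 1.0},
  ],
)

```text
time: 19.8
position: [543.4, -187.2, 200.0]
eef_rot: [[-0.993, 0.114, -0.003], [0.114, 0.993, 0.001], [0.003, 0.001, -1.0]]
force: [0.6, 0.2, -0.7]
width: 88.1
```

Emit:
servo_tool(
  motion=[
    {"tx": 0.6, "ty": -0.9, "tz": 0, "ax": 0, "ay": 0, "az": 0, "grip": 1.0},
    {"tx": 0.6, "ty": -0.9, "tz": 0, "ax": 0, "ay": 0, "az": 0, "grip": 1.0},
    {"tx": 0.8, "ty": -1.0, "tz": 0, "ax": 0, "ay": 0, "az": 0, "grip": 1.0},
    {"tx": 0.8, "ty": -1.0, "tz": 0, "ax": 0, "ay": 0, "az": 0, "grip": 1.0},
    {"tx": 0.8, "ty": -1.0, "tz": 0, "ax": 0, "ay": 0, "az": 0, "grip": 1.0},
  ],
)

```text
time: 20.42
position: [410.5, -320.3, 200.6]
eef_rot: [[-0.994, 0.11, -0.0], [0.11, 0.994, 0.001], [0.001, 0.001, -1.0]]
force: [0.0, 0.9, 0.5]
width: 88.0
```

```bash
python3 -c "
from fitp import *
p=fit('pallet_medium','wrist',name='pm1')
go([p[0],p[1],110],180+np.degrees(p[2]))"
```

```text
pallet_medium 0.61 [325. 484.] 10736
pallet_medium 0.59 [200. 281.] 5455
pallet_medium x y [ 538.1 -126.2] yaw -52.2 err 10621 of 10736.0
t [-0.7025  1.3742  0.6062] a [ 4.000e-04 -4.000e-04  5.114e-01] xang 173.81 pos [ 411.1 -319.8  200.8] j6 -134.7
```

View pics/ov_pm1.png

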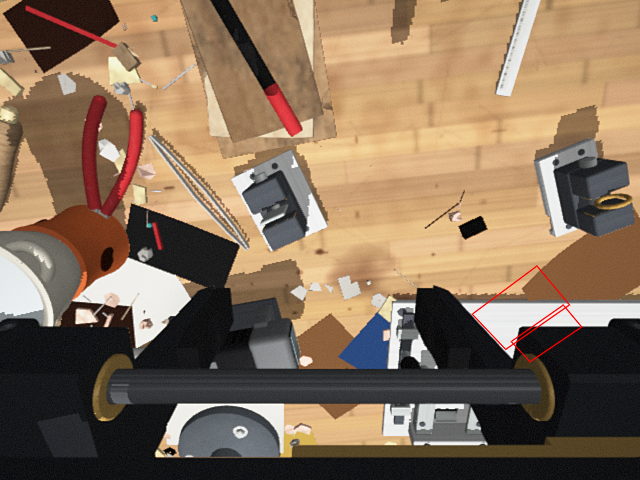

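The network's top hit was the nest; the pallet is the second region, at (281,200). I'll make the fit choose the region of plausible size nearest a given guess.

```bash
sed -i "s/    m=rs\[0\]\['pixels'\].astype(float)/    if p0 is not None: rs.sort(key=lambda r:np.hypot(*(toworld(KT,[r['pixel'][::-1]],20)[0][:2]-np.array(p0[:2]))))\n    m=rs[0]['pixels'].astype(float)/" fitp.py
python3 -c "
from fitp import *
p=fit('pallet_medium','wrist',p0=[400,-356],name='pm2')
go([p[0],p[1],110],180+np.degrees(p[2]))"
```

```text
pallet_medium 0.79 [201. 281.] 5581
pallet_medium x y [ 396.9 -360.7] yaw 19.0 err 159 of 5581.0
t [ 0.0643 -0.2809  0.6063] a [ 0.0003 -0.     -0.2799] xang 173.83 pos [ 411.  -319.8  201. ] j6 -134.8
```

View pics/ov_pm2.png

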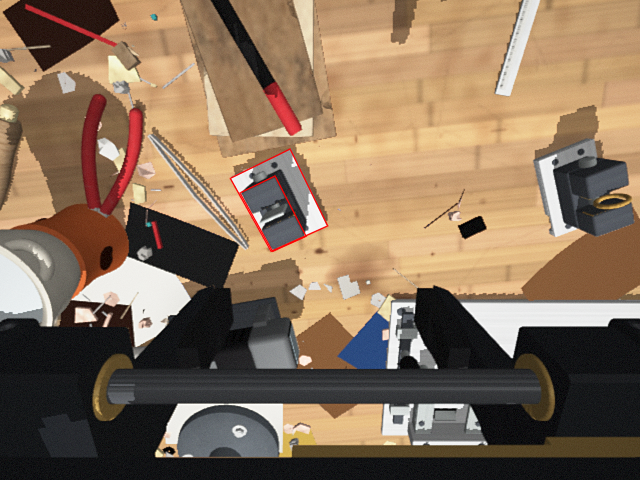

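Emit:
servo_tool(
  motion=[
    {"tx": 0.064, "ty": -0.285, "tz": 0.1, "ax": 0, "ay": 0, "az": -0.28, "grip": 1.0},
    {"tx": 0.064, "ty": -0.285, "tz": 0.3, "ax": 0, "ay": 0, "az": -0.28, "grip": 1.0},
    {"tx": 0.064, "ty": -0.285, "tz": 0.6, "ax": 0, "ay": 0, "az": -0.28, "grip": 1.0},
    {"tx": 0.064, "ty": -0.285, "tz": 0.65, "ax": 0, "ay": 0, "az": -0.28, "grip": 1.0},
    {"tx": 0.064, "ty": -0.285, "tz": 0.65, "ax": 0, "ay": 0, "az": -0.28, "grip": 1.0},
  ],
)

```text
time: 21.25
position: [396.4, -362.3, 104.3]
eef_rot: [[-0.946, -0.324, 0.0], [-0.324, 0.946, -0.0], [-0.0, -0.0, -1.0]]
force: [-0.1, -0.6, 0.5]
width: 88.1
```

```bash
python3 -c "
from h import *
go([396.9,-361,44],199)"
```

```text
t [-0.0058  0.007   0.4023] a [-0.0003  0.0001 -0.0013] xang -161.12 pos [ 396.4 -362.3  104.3] j6 -163.9
```

Emit:
servo_tool(
  motion=[
    {"tx": -0.005, "ty": 0.006, "tz": 0.2, "ax": 0, "ay": 0, "az": 0, "grip": 1.0},
    {"tx": -0.005, "ty": 0.006, "tz": 0.4, "ax": 0, "ay": 0, "az": 0, "grip": 1.0},
    {"tx": -0.005, "ty": 0.006, "tz": 0.4, "ax": 0, "ay": 0, "az": 0, "grip": 0.0},
    {"tx": -0.005, "ty": 0.006, "tz": 0.4, "ax": 0, "ay": 0, "az": 0, "grip": -1.0},
    {"tx": -0.005, "ty": 0.006, "tz": 0.4, "ax": 0, "ay": 0, "az": 0, "grip": -1.0},
    {"tx": -0.005, "ty": 0.006, "tz": 0.4, "ax": 0, "ay": 0, "az": 0, "grip": -1.0},
    {"tx": -0.005, "ty": 0.006, "tz": 0.4, "ax": 0, "ay": 0, "az": 0, "grip": -1.0},
    {"tx": -0.005, "ty": 0.006, "tz": 0.4, "ax": 0, "ay": 0, "az": 0, "grip": -1.0},
  ],
  squeeze=50,
)

```text
time: 22.25
position: [396.0, -361.0, 43.8]
eef_rot: [[-0.946, -0.324, -0.0], [-0.324, 0.946, 0.001], [0.0, 0.001, -1.0]]
force: [0.2, -0.2, 3.0]
width: 32.1
```

Emit:
servo_tool(
  motion=[
    {"tx": 0, "ty": 0, "tz": -0.3, "ax": 0, "ay": 0, "az": 0, "grip": -1.0},
    {"tx": 0, "ty": 0, "tz": -0.7, "ax": 0, "ay": 0, "az": 0.07, "grip": -1.0},
    {"tx": 0, "ty": 0, "tz": -0.8, "ax": 0, "ay": 0, "az": 0.15, "grip": -1.0},
    {"tx": 0, "ty": 0, "tz": -0.8, "ax": 0, "ay": 0, "az": 0.15, "grip": -1.0},
  ],
)

```text
time: 22.75
position: [396.2, -361.2, 164.2]
eef_rot: [[-0.995, -0.095, 0.001], [-0.095, 0.995, -0.001], [-0.001, -0.001, -1.0]]
force: [0.1, -0.0, -3.9]
width: 31.6
```

```bash
python3 -c "
from ovl import *
held(62,44,'hm1')
go(nb('medium',-75,z=165),173.55)"
```

```text
[ 396.2 -361.2  164.2] [ 0.1 -0.  -3.9] 31.626760793076865
t [-1.129   1.5219 -0.0125] a [ 0.0006 -0.0005  0.1333] xang -174.45 pos [ 395.9 -360.9  163. ] j6 -150.6
```

View pics/hm1_h.png

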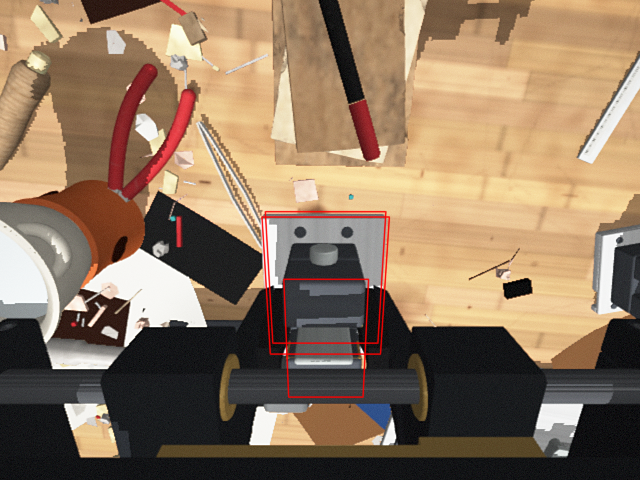

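Gripped square and centred. Next I'll carry it to the middle bay.

Emit:
servo_tool(
  motion=[
    {"tx": -0.2, "ty": 0.3, "tz": 0, "ax": 0, "ay": 0, "az": 0.05, "grip": -1.0},
    {"tx": -0.4, "ty": 0.6, "tz": 0, "ax": 0, "ay": 0, "az": 0.1, "grip": -1.0},
    {"tx": -0.6, "ty": 0.85, "tz": 0, "ax": 0, "ay": 0, "az": 0.133, "grip": -1.0},
    {"tx": -0.7, "ty": 1.0, "tz": 0, "ax": 0, "ay": 0, "az": 0.133, "grip": -1.0},
    {"tx": -0.7, "ty": 1.0, "tz": 0, "ax": 0, "ay": 0, "az": 0.133, "grip": -1.0},
  ],
)

```text
time: 23.42
position: [486.6, -200.2, 162.0]
eef_rot: [[-0.994, 0.109, -0.003], [0.109, 0.994, 0.002], [0.003, 0.002, -1.0]]
force: [0.4, -0.9, -3.2]
width: 31.5
```

```bash
python3 -c "
from ovl import *
go(nb('medium',-72,dy=0.3,z=160),173.65)"
```

```text
t [-0.329   0.5918  0.0136] a [ 0.0011 -0.0019  0.0008] xang 173.72 pos [ 486.6 -200.2  162. ] j6 -119.0
```

Emit:
servo_tool(
  motion=[
    {"tx": -0.15, "ty": 0.3, "tz": 0.01, "ax": 0.001, "ay": -0.002, "az": 0, "grip": -1.0},
    {"tx": -0.329, "ty": 0.592, "tz": 0.01, "ax": 0.001, "ay": -0.002, "az": 0, "grip": -1.0},
    {"tx": -0.329, "ty": 0.592, "tz": 0.2, "ax": 0.001, "ay": -0.002, "az": 0, "grip": -1.0},
    {"tx": -0.329, "ty": 0.592, "tz": 0.5, "ax": 0.001, "ay": -0.002, "az": 0, "grip": -1.0},
    {"tx": -0.329, "ty": 0.592, "tz": 0.69, "ax": 0.001, "ay": -0.002, "az": 0, "grip": -1.0},
    {"tx": -0.329, "ty": 0.592, "tz": 0.69, "ax": 0.001, "ay": -0.002, "az": 0, "grip": -1.0},
    {"tx": -0.329, "ty": 0.592, "tz": 0.69, "ax": 0.001, "ay": -0.002, "az": 0, "grip": -1.0},
  ],
)

```text
time: 24.3
position: [546.0, -120.2, 60.8]
eef_rot: [[-0.993, 0.114, 0.004], [0.114, 0.993, -0.002], [-0.004, -0.002, -1.0]]
force: [0.1, 0.3, -2.7]
width: 31.7
```

```bash
python3 -c "
from ovl import *
innest('medium');snap('wrist','hm2');go(nb('medium',-72,dy=0.3,z=53),173.65)"
```

```text
t 24.3 nest x -71.06 dy -2.47 z 60.83 F nest [ 0.   0.3 -2.7] T [ 0.07 -0.16  0.07] yaw -0.1084952268269328 w 31.7
t [0.0079 0.0179 0.0548] a [-0.0014  0.0031 -0.0024] xang 173.44 pos [ 546.2 -120.1   61.2] j6 -107.9
```

View pics/hm2.png

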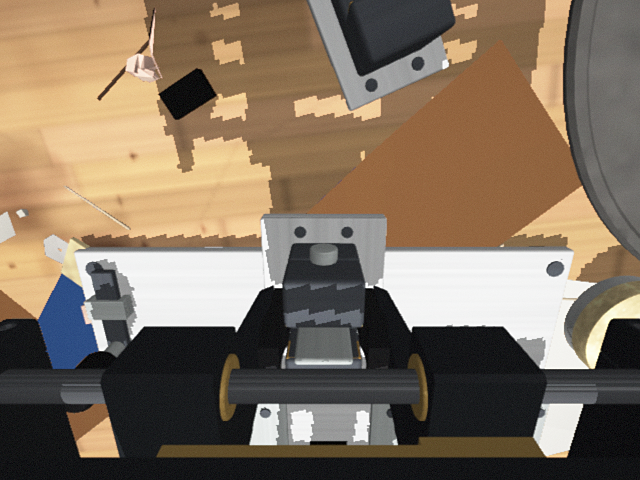

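Emit:
servo_tool(
  motion=[
    {"tx": 0.007, "ty": 0.018, "tz": 0.03, "ax": -0.001, "ay": 0.002, "az": -0.001, "grip": -1.0},
    {"tx": 0.007, "ty": 0.018, "tz": 0.05, "ax": -0.001, "ay": 0.002, "az": -0.001, "grip": -1.0},
    {"tx": 0.007, "ty": 0.018, "tz": 0.05, "ax": -0.001, "ay": 0.002, "az": -0.001, "grip": -1.0},
    {"tx": 0.007, "ty": 0.018, "tz": 0.05, "ax": -0.001, "ay": 0.002, "az": -0.001, "grip": -1.0},
  ],
)

```text
time: 24.85
position: [545.1, -116.7, 52.8]
eef_rot: [[-0.994, 0.113, 0.0], [0.113, 0.994, -0.0], [-0.0, -0.0, -1.0]]
force: [-0.0, -1.0, -3.8]
width: 31.6
```

```bash
python3 -c "
from ovl import *
innest('medium')"
```

```text
t 24.85 nest x -72.34 dy 0.91 z 52.8 F nest [ 0.1 -1.  -3.8] T [ 0.06 -0.13  0.02] yaw -0.01849522682692939 w 31.6
```

Emit:
servo_tool(
  motion=[
    {"tx": 0, "ty": -0.004, "tz": 0.007, "ax": 0, "ay": 0, "az": 0, "grip": -1.0},
    {"tx": 0, "ty": -0.004, "tz": 0.007, "ax": 0, "ay": 0, "az": 0, "grip": -1.0},
  ],
)

```text
time: 25.1
position: [545.1, -117.3, 51.8]
eef_rot: [[-0.994, 0.113, 0.0], [0.113, 0.994, -0.0], [-0.0, 0.0, -1.0]]
force: [-0.2, -0.4, -1.1]
width: 31.8
```

Emit:
servo_tool(
  motion=[
    {"tx": 0, "ty": 0, "tz": 0.007, "ax": 0, "ay": 0, "az": 0, "grip": -1.0},
    {"tx": 0, "ty": 0, "tz": 0.007, "ax": 0, "ay": 0, "az": 0, "grip": -1.0},
  ],
)

```text
time: 25.35
position: [545.1, -117.3, 51.8]
eef_rot: [[-0.994, 0.113, 0.001], [0.113, 0.994, -0.0], [-0.001, -0.0, -1.0]]
force: [-3.0, 1.5, 8.8]
width: 31.4
```

```bash
python3 -c "
from ovl import *
innest('medium')"
```

```text
t 25.35 nest x -72.27 dy 0.33 z 51.79 F nest [-3.1  1.1  8.8] T [ 0.46  0.38 -0.02] yaw -0.01849522682692939 w 31.4
```

Emit:
servo_tool(
  motion=[
    {"tx": 0, "ty": 0, "tz": -0.011, "ax": 0, "ay": 0, "az": 0, "grip": -1.0},
    {"tx": -0.04, "ty": 0, "tz": -0.011, "ax": 0, "ay": 0, "az": 0, "grip": -1.0},
    {"tx": -0.09, "ty": 0, "tz": -0.011, "ax": 0, "ay": 0, "az": 0, "grip": -1.0},
    {"tx": -0.14, "ty": 0, "tz": -0.011, "ax": 0, "ay": 0, "az": 0, "grip": -1.0},
    {"tx": -0.18, "ty": 0, "tz": -0.011, "ax": 0, "ay": 0, "az": 0, "grip": -1.0},
    {"tx": -0.18, "ty": 0, "tz": -0.011, "ax": 0, "ay": 0, "az": 0, "grip": -1.0},
  ],
)

```text
time: 26.1
position: [572.2, -120.3, 52.1]
eef_rot: [[-0.994, 0.113, 0.0], [0.113, 0.994, -0.0], [-0.0, -0.0, -1.0]]
force: [1.1, 0.2, -2.8]
width: 31.5
```

```bash
python3 -c "
from ovl import *
innest('medium')"
```

```text
t 26.1 nest x -45.03 dy 0.33 z 52.08 F nest [ 1.   0.4 -2.8] T [-0.03 -0.14  0.06] yaw -0.008495226826938485 w 31.5
```

Emit:
servo_tool(
  motion=[
    {"tx": -0.03, "ty": 0, "tz": 0, "ax": 0, "ay": 0, "az": 0, "grip": -1.0},
    {"tx": -0.06, "ty": 0, "tz": 0, "ax": 0, "ay": 0, "az": 0, "grip": -1.0},
    {"tx": -0.09, "ty": 0, "tz": 0, "ax": 0, "ay": 0, "az": 0, "grip": -1.0},
    {"tx": -0.12, "ty": 0, "tz": 0, "ax": 0, "ay": 0, "az": 0, "grip": -1.0},
    {"tx": -0.12, "ty": 0, "tz": 0, "ax": 0, "ay": 0, "az": 0, "grip": -1.0},
  ],
)

```text
time: 26.72
position: [589.9, -122.3, 52.2]
eef_rot: [[-0.994, 0.113, 0.0], [0.113, 0.994, -0.0], [-0.0, -0.0, -1.0]]
force: [0.3, -1.2, -3.9]
width: 31.5
```

```bash
python3 -c "
from ovl import *
innest('medium')"
```

```text
t 26.73 nest x -27.15 dy 0.31 z 52.2 F nest [ 0.4 -1.1 -3.9] T [ 0.   -0.16  0.07] yaw -0.01849522682692939 w 31.5
```

Emit:
servo_tool(
  motion=[
    {"tx": -0.06, "ty": 0, "tz": 0, "ax": 0, "ay": 0, "az": 0, "grip": -1.0},
    {"tx": -0.12, "ty": 0, "tz": 0, "ax": 0, "ay": 0, "az": 0, "grip": -1.0},
    {"tx": -0.18, "ty": 0, "tz": 0, "ax": 0, "ay": 0, "az": 0, "grip": -1.0},
    {"tx": -0.24, "ty": 0, "tz": 0, "ax": 0, "ay": 0, "az": 0, "grip": -1.0},
    {"tx": -0.28, "ty": 0, "tz": 0, "ax": 0, "ay": 0, "az": 0, "grip": -1.0},
    {"tx": -0.28, "ty": 0, "tz": 0, "ax": 0, "ay": 0, "az": 0, "grip": -1.0},
  ],
)

```text
time: 27.48
position: [631.7, -127.1, 52.1]
eef_rot: [[-0.994, 0.113, -0.0], [0.113, 0.994, -0.0], [0.0, -0.0, -1.0]]
force: [-0.7, 0.4, -3.9]
width: 31.6
```

```bash
python3 -c "
from ovl import *
innest('medium')"
```

```text
t 27.48 nest x 14.86 dy 0.32 z 52.09 F nest [-0.7  0.4 -3.9] T [ 0.08 -0.18  0.02] yaw -0.01849522682692939 w 31.6
```

Emit:
servo_tool(
  motion=[
    {"tx": -0.03, "ty": 0, "tz": 0, "ax": 0, "ay": 0, "az": 0, "grip": -1.0},
    {"tx": -0.06, "ty": 0, "tz": 0, "ax": 0, "ay": 0, "az": 0, "grip": -1.0},
    {"tx": -0.09, "ty": 0, "tz": 0, "ax": 0, "ay": 0, "az": 0, "grip": -1.0},
    {"tx": -0.12, "ty": 0, "tz": 0, "ax": 0, "ay": 0, "az": 0, "grip": -1.0},
    {"tx": -0.14, "ty": 0, "tz": 0, "ax": 0, "ay": 0, "az": 0, "grip": -1.0},
    {"tx": -0.155, "ty": 0, "tz": 0, "ax": 0, "ay": 0, "az": 0, "grip": -1.0},
    {"tx": -0.155, "ty": 0, "tz": 0, "ax": 0, "ay": 0, "az": 0, "grip": -1.0},
  ],
)

```text
time: 28.35
position: [653.3, -129.6, 52.0]
eef_rot: [[-0.994, 0.112, -0.004], [0.112, 0.994, 0.001], [0.004, 0.0, -1.0]]
force: [-8.4, -0.0, 2.4]
width: 31.7
```

```bash
python3 -c "
from ovl import *
innest('medium')"
```

```text
t 28.35 nest x 36.59 dy 0.26 z 51.99 F nest [-8.3 -1.   2.4] T [0.14 1.19 0.17] yaw -0.008495226826938485 w 31.7
```

Emit:
servo_tool(
  motion=[
    {"tx": -0.01, "ty": 0, "tz": 0, "ax": 0, "ay": 0, "az": 0, "grip": -1.0},
    {"tx": -0.02, "ty": 0, "tz": 0, "ax": 0, "ay": 0, "az": 0, "grip": -1.0},
    {"tx": -0.02, "ty": 0, "tz": 0, "ax": 0, "ay": 0, "az": 0, "grip": -1.0},
  ],
)

```text
time: 28.72
position: [653.7, -129.6, 52.2]
eef_rot: [[-0.994, 0.112, -0.011], [0.112, 0.994, 0.002], [0.011, 0.0, -1.0]]
force: [-23.9, 1.0, 10.9]
width: 31.8
```

```bash
python3 -c "
from ovl import *
innest('medium')"
```

```text
t 28.73 nest x 36.99 dy 0.24 z 52.25 F nest [-23.8  -1.6  10.9] T [0.25 3.46 0.11] yaw 0.0015047731730808422 w 31.8
```

At the stop with 24 N. Now I'll tug.

Emit:
servo_tool(
  motion=[
    {"tx": 0.02, "ty": 0, "tz": 0, "ax": 0, "ay": 0, "az": 0, "grip": -1.0},
    {"tx": 0.035, "ty": 0, "tz": 0, "ax": 0, "ay": 0, "az": 0, "grip": -1.0},
    {"tx": 0.047, "ty": 0, "tz": 0, "ax": 0, "ay": 0, "az": 0, "grip": -1.0},
    {"tx": 0.055, "ty": 0, "tz": 0, "ax": 0, "ay": 0, "az": 0, "grip": -1.0},
    {"tx": 0.055, "ty": 0, "tz": 0, "ax": 0, "ay": 0, "az": 0, "grip": -1.0},
    {"tx": 0.055, "ty": 0, "tz": 0, "ax": 0, "ay": 0, "az": 0, "grip": -1.0},
  ],
)

```text
time: 29.48
position: [650.7, -129.3, 52.3]
eef_rot: [[-0.994, 0.113, 0.004], [0.113, 0.994, -0.001], [-0.004, -0.0, -1.0]]
force: [7.1, -0.7, -7.6]
width: 31.6
```

```bash
python3 -c "
from ovl import *
innest('medium')"
```

```text
t 29.48 nest x 34.03 dy 0.22 z 52.26 F nest [ 7.2  0.1 -7.6] T [-0.05 -1.31 -0.01] yaw -0.028495226826920295 w 31.6
```

Emit:
servo_tool(
  motion=[
    {"tx": 0.008, "ty": 0, "tz": 0, "ax": 0, "ay": 0, "az": 0, "grip": -1.0},
    {"tx": 0.008, "ty": 0, "tz": 0, "ax": 0, "ay": 0, "az": 0, "grip": -1.0},
    {"tx": 0.008, "ty": 0, "tz": 0, "ax": 0, "ay": 0, "az": 0, "grip": -1.0},
  ],
)

```text
time: 29.85
position: [650.5, -129.3, 52.3]
eef_rot: [[-0.994, 0.113, 0.006], [0.113, 0.994, -0.001], [-0.007, -0.0, -1.0]]
force: [12.2, -0.9, -10.2]
width: 31.2
```

```bash
python3 -c "
from ovl import *
innest('medium')"
```

```text
t 29.85 nest x 33.82 dy 0.19 z 52.26 F nest [ 12.3   0.4 -10.2] T [ 0.03 -2.08  0.09] yaw -0.028495226826920295 w 31.2
```

Emit:
servo_tool(
  motion=[
    {"tx": -0.025, "ty": 0, "tz": 0, "ax": 0, "ay": 0, "az": 0, "grip": -1.0},
    {"tx": -0.025, "ty": 0, "tz": 0, "ax": 0, "ay": 0, "az": 0, "grip": 0.0},
    {"tx": -0.025, "ty": 0, "tz": 0, "ax": 0, "ay": 0, "az": 0, "grip": 0.0},
    {"tx": -0.025, "ty": 0, "tz": -0.1, "ax": 0, "ay": 0, "az": 0, "grip": 0.0},
    {"tx": -0.025, "ty": 0, "tz": -0.4, "ax": 0, "ay": 0, "az": 0, "grip": 0.0},
    {"tx": -0.025, "ty": 0, "tz": -0.8, "ax": 0, "ay": 0, "az": 0, "grip": 0.2},
    {"tx": -0.025, "ty": 0, "tz": -1.0, "ax": 0, "ay": 0, "az": 0, "grip": 1.0},
  ],
)

```text
time: 30.72
position: [652.3, -129.5, 207.4]
eef_rot: [[-0.994, 0.113, 0.006], [0.113, 0.994, -0.002], [-0.006, -0.002, -1.0]]
force: [-0.5, -0.3, 0.2]
width: 60.8
```

```bash
python3 -c "
from ovl import *
innest('medium');snap('wrist','md1')
go([400,-82,205],173.5)"
```

```text
t 30.73 nest x 35.61 dy 0.17 z 207.41 F nest [-0.4 -0.3  0.2] T [ 0.04 -0.1   0.01] yaw -0.01849522682692939 w 60.8
t [1.7121 0.1266 0.0187] a [-0.0018  0.0066  0.0003] xang 173.53 pos [ 653.  -129.8  210.5] j6 -104.9
```

View pics/md1.png

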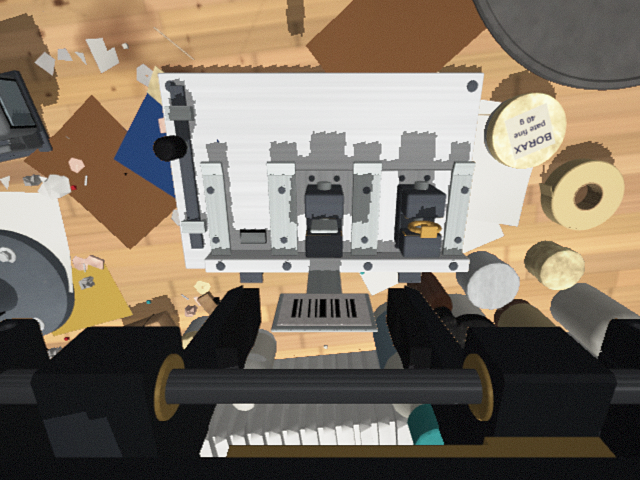

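Both pallets are seated, with vises at (323,218) and (420,218). The window of the scanner faces the right of the image (+y). Now the narrow one.

Emit:
servo_tool(
  motion=[
    {"tx": 0.4, "ty": 0.03, "tz": 0, "ax": 0, "ay": 0, "az": 0, "grip": 1.0},
    {"tx": 0.8, "ty": 0.06, "tz": 0, "ax": 0, "ay": 0, "az": 0, "grip": 1.0},
    {"tx": 1.0, "ty": 0.07, "tz": 0, "ax": 0, "ay": 0, "az": 0, "grip": 1.0},
    {"tx": 1.0, "ty": 0.07, "tz": 0, "ax": 0, "ay": 0, "az": 0, "grip": 1.0},
  ],
)

```text
time: 31.28
position: [502.7, -101.7, 203.3]
eef_rot: [[-0.994, 0.113, 0.001], [0.113, 0.994, -0.0], [-0.001, -0.0, -1.0]]
force: [1.3, -0.2, -0.1]
width: 87.9
```

Emit:
servo_tool(
  motion=[
    {"tx": 0.4, "ty": 0.03, "tz": 0, "ax": 0, "ay": 0.005, "az": 0, "grip": 1.0},
    {"tx": 0.71, "ty": 0.055, "tz": 0, "ax": 0, "ay": 0.005, "az": 0, "grip": 1.0},
    {"tx": 0.71, "ty": 0.055, "tz": 0, "ax": 0, "ay": 0.005, "az": 0, "grip": 1.0},
    {"tx": 0.71, "ty": 0.055, "tz": 0, "ax": 0, "ay": 0.005, "az": 0, "grip": 1.0},
  ],
)

```text
time: 31.78
position: [400.5, -82.5, 202.8]
eef_rot: [[-0.994, 0.113, -0.006], [0.113, 0.994, 0.0], [0.006, -0.001, -1.0]]
force: [0.9, 0.5, 0.5]
width: 88.3
```

```bash
python3 -c "
from fitp import *
p=fit('pallet_narrow','wrist',p0=[412,-80],name='pn1')
go([p[0],p[1],105],180+np.degrees(p[2]))"
```

```text
pallet_narrow 0.63 [227. 321.] 4319
pallet_narrow x y [414.6 -85.6] yaw 16.5 err 199 of 4319.0
t [-0.1009 -0.0109  0.6483] a [ 0.0007 -0.0044 -0.2556] xang 173.53 pos [400.4 -82.4 202.4] j6 -111.7
```

View pics/ov_pn1.png

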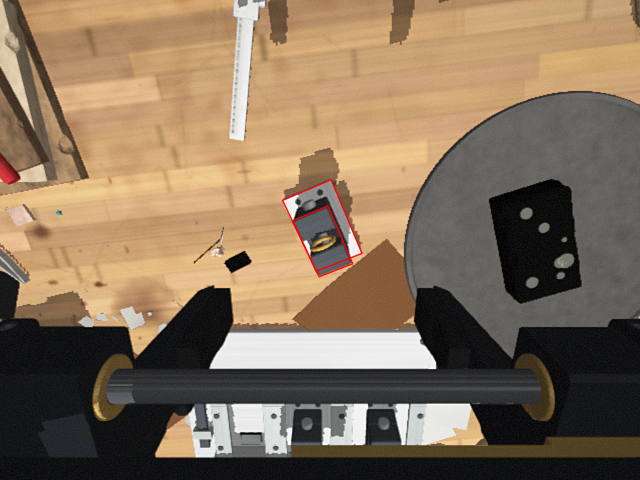

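Emit:
servo_tool(
  motion=[
    {"tx": -0.1, "ty": -0.012, "tz": 0.1, "ax": 0, "ay": -0.004, "az": -0.255, "grip": 1.0},
    {"tx": -0.1, "ty": -0.012, "tz": 0.3, "ax": 0, "ay": -0.004, "az": -0.255, "grip": 1.0},
    {"tx": -0.1, "ty": -0.012, "tz": 0.6, "ax": 0, "ay": -0.004, "az": -0.255, "grip": 1.0},
    {"tx": -0.1, "ty": -0.012, "tz": 0.65, "ax": 0, "ay": -0.004, "az": -0.255, "grip": 1.0},
    {"tx": -0.1, "ty": -0.012, "tz": 0.65, "ax": 0, "ay": -0.004, "az": -0.255, "grip": 1.0},
  ],
)

```text
time: 32.5
position: [413.7, -85.5, 105.0]
eef_rot: [[-0.959, -0.283, -0.002], [-0.283, 0.959, 0.001], [0.001, 0.002, -1.0]]
force: [0.2, 0.2, 0.4]
width: 88.4
```

```bash
python3 -c "
from h import *
go([414.6,-86,44],196.5)"
```

```text
t [-0.005  -0.0057  0.4066] a [ 0.0012 -0.0007 -0.0006] xang -163.56 pos [413.7 -85.5 105. ] j6 -134.3
```

Emit:
servo_tool(
  motion=[
    {"tx": -0.005, "ty": -0.005, "tz": 0.2, "ax": 0, "ay": 0, "az": 0, "grip": 1.0},
    {"tx": -0.005, "ty": -0.005, "tz": 0.4, "ax": 0, "ay": 0, "az": 0, "grip": 1.0},
    {"tx": -0.005, "ty": -0.005, "tz": 0.405, "ax": 0, "ay": 0, "az": 0, "grip": 0.0},
    {"tx": -0.005, "ty": -0.005, "tz": 0.405, "ax": 0, "ay": 0, "az": 0, "grip": -1.0},
    {"tx": -0.005, "ty": -0.005, "tz": 0.405, "ax": 0, "ay": 0, "az": 0, "grip": -1.0},
    {"tx": -0.005, "ty": -0.005, "tz": 0.405, "ax": 0, "ay": 0, "az": 0, "grip": -1.0},
    {"tx": -0.005, "ty": -0.005, "tz": 0.405, "ax": 0, "ay": 0, "az": 0, "grip": -1.0},
    {"tx": -0.005, "ty": -0.005, "tz": 0.405, "ax": 0, "ay": 0, "az": 0, "grip": -1.0},
  ],
  squeeze=50,
)

```text
time: 33.5
position: [413.8, -85.6, 44.0]
eef_rot: [[-0.959, -0.284, -0.001], [-0.284, 0.959, 0.001], [0.001, 0.002, -1.0]]
force: [-0.2, 1.3, 3.8]
width: 31.7
```

Emit:
servo_tool(
  motion=[
    {"tx": 0, "ty": 0, "tz": -0.3, "ax": 0, "ay": 0, "az": 0, "grip": -1.0},
    {"tx": 0, "ty": 0, "tz": -0.7, "ax": 0, "ay": 0, "az": 0.07, "grip": -1.0},
    {"tx": 0, "ty": 0, "tz": -0.8, "ax": 0, "ay": 0, "az": 0.17, "grip": -1.0},
    {"tx": 0, "ty": 0, "tz": -0.8, "ax": 0, "ay": 0, "az": 0.25, "grip": -1.0},
    {"tx": 0, "ty": 0, "tz": -0.8, "ax": 0, "ay": 0, "az": 0.254, "grip": -1.0},
  ],
)

```text
time: 34.12
position: [413.8, -85.7, 163.8]
eef_rot: [[-0.994, 0.11, -0.002], [0.11, 0.994, 0.002], [0.002, 0.001, -1.0]]
force: [-0.8, -0.0, -1.5]
width: 31.7
```

```bash
python3 -c "
from ovl import *
held(50,44,'hn1')
go(nb('narrow',-72,dy=0.3,z=160),173.55)"
```

```text
[413.8 -85.7 163.8] [-0.8 -0.  -1.5] 31.749276719575974
t [-0.8938 -0.5874  0.0207] a [ 0.001  -0.0017  0.0019] xang 173.72 pos [413.8 -85.6 163.6] j6 -111.6
```

View pics/hn1_h.png

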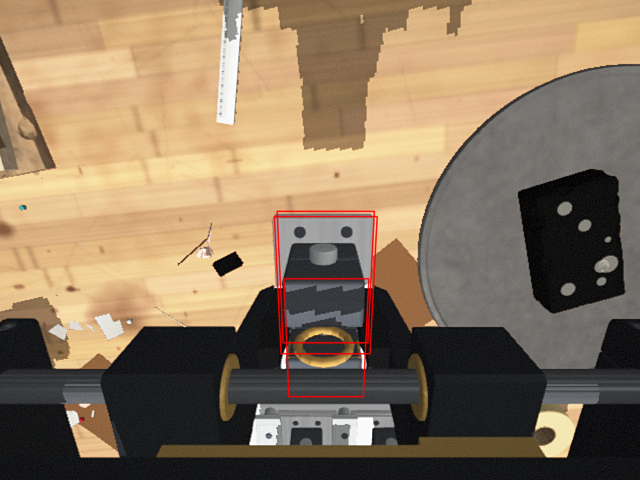

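Emit:
servo_tool(
  motion=[
    {"tx": -0.35, "ty": -0.2, "tz": 0, "ax": 0, "ay": 0, "az": 0, "grip": -1.0},
    {"tx": -0.65, "ty": -0.4, "tz": 0, "ax": 0, "ay": 0, "az": 0, "grip": -1.0},
    {"tx": -0.89, "ty": -0.587, "tz": 0.02, "ax": 0, "ay": 0, "az": 0, "grip": -1.0},
    {"tx": -0.89, "ty": -0.587, "tz": 0.02, "ax": 0, "ay": 0, "az": 0, "grip": -1.0},
    {"tx": -0.89, "ty": -0.587, "tz": 0.3, "ax": 0, "ay": 0, "az": 0, "grip": -1.0},
    {"tx": -0.89, "ty": -0.587, "tz": 0.55, "ax": 0, "ay": 0, "az": 0, "grip": -1.0},
    {"tx": -0.89, "ty": -0.587, "tz": 0.69, "ax": 0, "ay": 0, "az": 0, "grip": -1.0},
    {"tx": -0.89, "ty": -0.587, "tz": 0.7, "ax": 0, "ay": 0, "az": 0, "grip": -1.0},
    {"tx": -0.89, "ty": -0.587, "tz": 0.7, "ax": 0, "ay": 0, "az": 0, "grip": -1.0},
  ],
)

```text
time: 35.3
position: [536.8, -187.9, 59.3]
eef_rot: [[-0.994, 0.11, -0.001], [0.11, 0.994, 0.001], [0.001, 0.001, -1.0]]
force: [-0.4, -0.1, -1.4]
width: 31.5
```

```bash
python3 -c "
from ovl import *
innest('narrow');go(nb('narrow',-72,dy=0.25,z=53),173.6)"
```

```text
t 35.3 nest x -72.57 dy 0.26 z 59.28 F nest [-0.4 -0.2 -1.4] T [ 0.08 -0.2   0.05] yaw 0.12150477317305697 w 31.5
t [-0.0039 -0.0001  0.0419] a [ 0.0006 -0.0007  0.0008] xang 173.67 pos [ 536.8 -187.9   59.3] j6 -114.9
```

Emit:
servo_tool(
  motion=[
    {"tx": -0.004, "ty": 0, "tz": 0.03, "ax": 0.001, "ay": 0, "az": 0.001, "grip": -1.0},
    {"tx": -0.004, "ty": 0, "tz": 0.042, "ax": 0.001, "ay": 0, "az": 0.001, "grip": -1.0},
    {"tx": -0.004, "ty": 0, "tz": 0.042, "ax": 0.001, "ay": 0, "az": 0.001, "grip": -1.0},
  ],
)

```text
time: 35.67
position: [537.3, -188.1, 52.3]
eef_rot: [[-0.994, 0.113, -0.002], [0.113, 0.994, -0.0], [0.002, -0.0, -1.0]]
force: [-0.0, -1.2, -1.8]
width: 31.6
```

Emit:
servo_tool(
  motion=[
    {"tx": 0, "ty": 0, "tz": 0.007, "ax": 0, "ay": 0, "az": 0, "grip": -1.0},
    {"tx": 0, "ty": 0, "tz": 0.007, "ax": 0, "ay": 0, "az": 0, "grip": -1.0},
  ],
)

```text
time: 35.92
position: [537.4, -188.1, 52.1]
eef_rot: [[-0.994, 0.113, -0.001], [0.113, 0.994, -0.001], [0.001, -0.001, -1.0]]
force: [-2.8, 0.8, 5.1]
width: 31.2
```

Emit:
servo_tool(
  motion=[
    {"tx": 0, "ty": 0, "tz": 0.007, "ax": 0, "ay": 0, "az": 0, "grip": -1.0},
    {"tx": 0, "ty": 0, "tz": 0.007, "ax": 0, "ay": 0, "az": 0, "grip": -1.0},
  ],
)

```text
time: 36.17
position: [537.4, -188.1, 52.0]
eef_rot: [[-0.994, 0.113, -0.001], [0.113, 0.994, -0.001], [0.001, -0.001, -1.0]]
force: [-5.5, 2.6, 14.9]
width: 31.4
```

```bash
python3 -c "
from ovl import *
innest('narrow')"
```

```text
t 36.17 nest x -71.95 dy 0.04 z 52.01 F nest [-5.7  2.  14.9] T [ 0.61  0.68 -0.03] yaw -0.01849522682692939 w 31.4
```

Emit:
servo_tool(
  motion=[
    {"tx": 0, "ty": 0.001, "tz": -0.015, "ax": 0, "ay": 0, "az": 0, "grip": -1.0},
    {"tx": -0.04, "ty": 0.001, "tz": -0.015, "ax": 0, "ay": 0, "az": 0, "grip": -1.0},
    {"tx": -0.09, "ty": 0.001, "tz": -0.015, "ax": 0, "ay": 0, "az": 0, "grip": -1.0},
    {"tx": -0.14, "ty": 0.001, "tz": -0.015, "ax": 0, "ay": 0, "az": 0, "grip": -1.0},
    {"tx": -0.18, "ty": 0.001, "tz": -0.015, "ax": 0, "ay": 0, "az": 0, "grip": -1.0},
    {"tx": -0.18, "ty": 0.001, "tz": -0.015, "ax": 0, "ay": 0, "az": 0, "grip": -1.0},
  ],
)

```text
time: 36.92
position: [564.5, -191.0, 52.1]
eef_rot: [[-0.994, 0.113, -0.002], [0.113, 0.994, -0.0], [0.002, -0.0, -1.0]]
force: [0.3, 1.2, -2.2]
width: 31.4
```

```bash
python3 -c "
from ovl import *
innest('narrow')"
```

```text
t 36.92 nest x -44.66 dy 0.28 z 52.12 F nest [ 0.1  1.2 -2.2] T [ 0.04 -0.16  0.  ] yaw -0.008495226826938485 w 31.4
```

Emit:
servo_tool(
  motion=[
    {"tx": -0.03, "ty": 0, "tz": 0, "ax": 0, "ay": 0, "az": 0, "grip": -1.0},
    {"tx": -0.06, "ty": 0, "tz": 0, "ax": 0, "ay": 0, "az": 0, "grip": -1.0},
    {"tx": -0.09, "ty": 0, "tz": 0, "ax": 0, "ay": 0, "az": 0, "grip": -1.0},
    {"tx": -0.12, "ty": 0, "tz": 0, "ax": 0, "ay": 0, "az": 0, "grip": -1.0},
    {"tx": -0.12, "ty": 0, "tz": 0, "ax": 0, "ay": 0, "az": 0, "grip": -1.0},
  ],
)

```text
time: 37.55
position: [582.3, -193.0, 52.3]
eef_rot: [[-0.994, 0.113, -0.002], [0.113, 0.994, -0.0], [0.002, -0.0, -1.0]]
force: [-0.2, -0.0, -2.0]
width: 31.6
```

```bash
python3 -c "
from ovl import *
innest('narrow')"
```

```text
t 37.55 nest x -26.75 dy 0.25 z 52.25 F nest [-0.2 -0.1 -2. ] T [ 0.05 -0.2   0.03] yaw -0.01849522682692939 w 31.6
```

Emit:
servo_tool(
  motion=[
    {"tx": -0.06, "ty": 0, "tz": 0, "ax": 0, "ay": 0, "az": 0, "grip": -1.0},
    {"tx": -0.12, "ty": 0, "tz": 0, "ax": 0, "ay": 0, "az": 0, "grip": -1.0},
    {"tx": -0.18, "ty": 0, "tz": 0, "ax": 0, "ay": 0, "az": 0, "grip": -1.0},
    {"tx": -0.24, "ty": 0, "tz": 0, "ax": 0, "ay": 0, "az": 0, "grip": -1.0},
    {"tx": -0.28, "ty": 0, "tz": 0, "ax": 0, "ay": 0, "az": 0, "grip": -1.0},
    {"tx": -0.28, "ty": 0, "tz": 0, "ax": 0, "ay": 0, "az": 0, "grip": -1.0},
  ],
)

```text
time: 38.3
position: [624.1, -197.7, 52.1]
eef_rot: [[-0.994, 0.113, -0.002], [0.113, 0.994, -0.0], [0.002, -0.0, -1.0]]
force: [0.6, 0.7, -2.7]
width: 31.4
```

```bash
python3 -c "
from ovl import *
innest('narrow')"
```

```text
t 38.3 nest x 15.31 dy 0.26 z 52.14 F nest [ 0.5  0.7 -2.7] T [ 0.07 -0.17 -0.11] yaw -0.01849522682692939 w 31.4
```

Emit:
servo_tool(
  motion=[
    {"tx": -0.03, "ty": 0, "tz": 0, "ax": 0, "ay": 0, "az": 0, "grip": -1.0},
    {"tx": -0.06, "ty": 0, "tz": 0, "ax": 0, "ay": 0, "az": 0, "grip": -1.0},
    {"tx": -0.09, "ty": 0, "tz": 0, "ax": 0, "ay": 0, "az": 0, "grip": -1.0},
    {"tx": -0.12, "ty": 0, "tz": 0, "ax": 0, "ay": 0, "az": 0, "grip": -1.0},
    {"tx": -0.14, "ty": 0, "tz": 0, "ax": 0, "ay": 0, "az": 0, "grip": -1.0},
    {"tx": -0.155, "ty": 0, "tz": 0, "ax": 0, "ay": 0, "az": 0, "grip": -1.0},
    {"tx": -0.155, "ty": 0, "tz": 0, "ax": 0, "ay": 0, "az": 0, "grip": -1.0},
  ],
)

```text
time: 39.17
position: [645.4, -200.2, 52.3]
eef_rot: [[-0.994, 0.113, -0.006], [0.113, 0.994, 0.001], [0.006, 0.0, -1.0]]
force: [-10.8, 0.2, 6.6]
width: 31.8
```

```bash
python3 -c "
from ovl import *
innest('narrow')"
```

```text
t 39.17 nest x 36.71 dy 0.2 z 52.26 F nest [-10.8  -1.1   6.6] T [ 0.13  1.58 -0.17] yaw -0.028495226826920295 w 31.8
```

Emit:
servo_tool(
  motion=[
    {"tx": -0.01, "ty": 0, "tz": 0, "ax": 0, "ay": 0, "az": 0, "grip": -1.0},
    {"tx": -0.02, "ty": 0, "tz": 0, "ax": 0, "ay": 0, "az": 0, "grip": -1.0},
    {"tx": -0.02, "ty": 0, "tz": 0, "ax": 0, "ay": 0, "az": 0, "grip": -1.0},
  ],
)

```text
time: 39.55
position: [645.8, -200.2, 52.5]
eef_rot: [[-0.994, 0.113, -0.013], [0.113, 0.994, 0.002], [0.013, 0.001, -1.0]]
force: [-25.5, 2.7, 16.6]
width: 31.6
```

```bash
python3 -c "
from ovl import *
innest('narrow')"
```

```text
t 39.55 nest x 37.1 dy 0.19 z 52.51 F nest [-25.6  -0.2  16.6] T [ 0.31  3.85 -0.11] yaw -0.028495226826920295 w 31.6
```

Emit:
servo_tool(
  motion=[
    {"tx": 0.02, "ty": 0, "tz": 0, "ax": 0, "ay": 0, "az": 0, "grip": -1.0},
    {"tx": 0.035, "ty": 0, "tz": 0, "ax": 0, "ay": 0, "az": 0, "grip": -1.0},
    {"tx": 0.047, "ty": 0, "tz": 0, "ax": 0, "ay": 0, "az": 0, "grip": -1.0},
    {"tx": 0.055, "ty": 0, "tz": 0, "ax": 0, "ay": 0, "az": 0, "grip": -1.0},
    {"tx": 0.055, "ty": 0, "tz": 0, "ax": 0, "ay": 0, "az": 0, "grip": -1.0},
    {"tx": 0.055, "ty": 0, "tz": 0, "ax": 0, "ay": 0, "az": 0, "grip": -1.0},
  ],
)

```text
time: 40.3
position: [642.8, -199.9, 52.3]
eef_rot: [[-0.994, 0.113, 0.001], [0.113, 0.994, -0.001], [-0.001, -0.001, -1.0]]
force: [5.9, -0.9, -3.1]
width: 31.5
```

```bash
python3 -c "
from ovl import *
innest('narrow')"
```

```text
t 40.3 nest x 34.14 dy 0.21 z 52.29 F nest [ 6.  -0.2 -3.1] T [-0.02 -1.09 -0.01] yaw -0.028495226826920295 w 31.5
```

Emit:
servo_tool(
  motion=[
    {"tx": 0.01, "ty": 0, "tz": 0, "ax": 0, "ay": 0, "az": 0, "grip": -1.0},
    {"tx": 0.01, "ty": 0, "tz": 0, "ax": 0, "ay": 0, "az": 0, "grip": -1.0},
    {"tx": 0.01, "ty": 0, "tz": 0, "ax": 0, "ay": 0, "az": 0, "grip": -1.0},
  ],
)

```text
time: 40.67
position: [642.5, -199.9, 52.5]
eef_rot: [[-0.994, 0.113, 0.005], [0.113, 0.994, -0.002], [-0.005, -0.001, -1.0]]
force: [11.1, -1.3, -5.0]
width: 31.7
```

```bash
python3 -c "
from ovl import *
innest('narrow')"
```

```text
t 40.67 nest x 33.86 dy 0.15 z 52.46 F nest [11.2 -0.  -5. ] T [-0.07 -2.02 -0.04] yaw -0.028495226826920295 w 31.7
```

Emit:
servo_tool(
  motion=[
    {"tx": -0.027, "ty": 0, "tz": 0, "ax": 0, "ay": 0, "az": 0, "grip": -1.0},
    {"tx": -0.027, "ty": 0, "tz": 0, "ax": 0, "ay": 0, "az": 0, "grip": 0.0},
    {"tx": -0.027, "ty": 0, "tz": 0, "ax": 0, "ay": 0, "az": 0, "grip": 0.0},
    {"tx": -0.027, "ty": 0, "tz": -0.1, "ax": 0, "ay": 0, "az": 0, "grip": 0.0},
    {"tx": -0.027, "ty": 0, "tz": -0.4, "ax": 0, "ay": 0, "az": 0, "grip": 0.0},
    {"tx": -0.027, "ty": 0, "tz": -0.8, "ax": 0, "ay": 0, "az": 0, "grip": 0.0},
    {"tx": -0.027, "ty": 0, "tz": -1.0, "ax": 0, "ay": 0, "az": 0, "grip": 0.0},
    {"tx": -0.027, "ty": 0, "tz": -1.0, "ax": 0, "ay": 0, "az": 0, "grip": 0.0},
  ],
)

```text
time: 41.68
position: [645.0, -200.3, 205.8]
eef_rot: [[-0.994, 0.113, 0.004], [0.113, 0.994, -0.003], [-0.004, -0.003, -1.0]]
force: [0.5, -0.1, -0.3]
width: 43.7
```

```bash
python3 -c "
from ovl import *
innest('narrow');st=env.state();snap('wrist','nd1');KT=cam('wrist',st)
for r in env.regions_of('lock_knob','wrist')[:4]:print(r['confidence'],r['pixel'],r['pixels'].sum())
for x in(-60,-40,-20,0):
  p=np.array(nb('narrow',x,dy=-126+69.5,z=44)); print(x,topix(KT,p).round(1))
"
```

```text
t 41.67 nest x 36.36 dy 0.06 z 205.82 F nest [ 0.5 -0.1 -0.3] T [ 0.09 -0.12 -0.06] yaw -0.028495226826920295 w 43.7
0.64 [159.2, 263.3] 2134
0.3 [145.4, 400.0] 49382
-60 [[252.8 101.8]]
-40 [[254.5 128.6]]
-20 [[256.1 154.1]]
0 [[257.6 178.4]]
```

View pics/nd1.png

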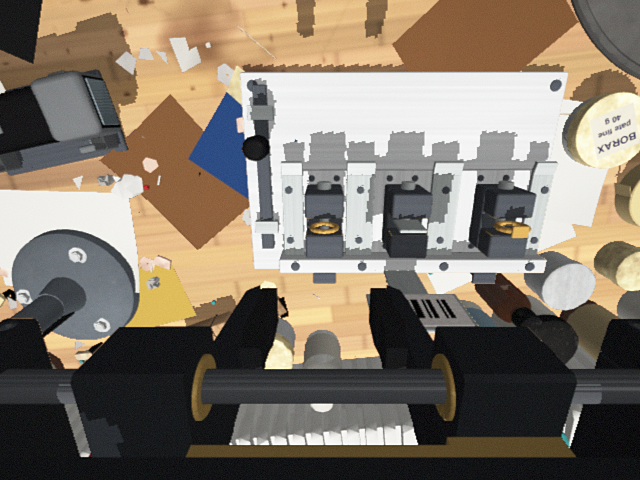

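All three pallets are seated, and the knob shows at (256,148), which is about nest x −26, y −126. Next I'll grip it and push.

Emit:
servo_tool(
  motion=[
    {"tx": 0.2, "ty": -0.2, "tz": 0, "ax": 0, "ay": -0.002, "az": 0, "grip": 0.2},
    {"tx": 0.416, "ty": -0.377, "tz": 0, "ax": 0, "ay": -0.002, "az": 0, "grip": 0.2},
    {"tx": 0.416, "ty": -0.377, "tz": 0.3, "ax": 0, "ay": -0.002, "az": 0, "grip": 0.2},
    {"tx": 0.416, "ty": -0.377, "tz": 0.4, "ax": 0, "ay": -0.002, "az": 0, "grip": 0.2},
    {"tx": 0.416, "ty": -0.377, "tz": 0.4, "ax": 0, "ay": -0.002, "az": 0, "grip": 0.2},
    {"tx": 0.416, "ty": -0.377, "tz": 0.4, "ax": 0, "ay": -0.002, "az": 0, "grip": 0.2},
  ],
  squeeze=25,
)

```text
time: 42.52
position: [576.7, -249.1, 143.2]
eef_rot: [[-0.994, 0.112, 0.003], [0.112, 0.994, -0.001], [-0.003, -0.001, -1.0]]
force: [0.8, 0.3, -0.5]
width: 52.5
```

```bash
python3 -c "
from ovl import *
innest('narrow');st=env.state();snap('wrist','k1');go(nb('narrow',-26,dy=-56.5,z=54),173.6)
"
```

```text
t 42.52 nest x -26.04 dy -56.15 z 143.25 F nest [ 0.7  0.4 -0.5] T [ 0.14 -0.19  0.02] yaw 0.011504773173071747 w 52.5
t [ 0.0015 -0.0012  0.5963] a [-0.0008  0.002  -0.0005] xang 173.56 pos [ 576.7 -249.2  143.4] j6 -117.7
```

View pics/k1.png

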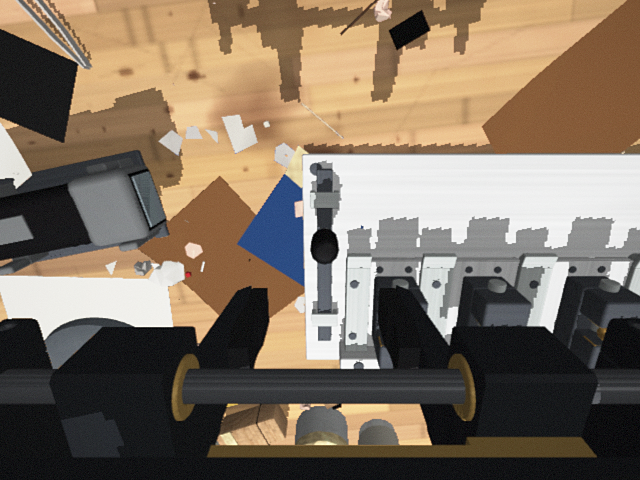

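Emit:
servo_tool(
  motion=[
    {"tx": 0, "ty": 0, "tz": 0.3, "ax": 0, "ay": 0, "az": 0, "grip": 0.2},
    {"tx": 0, "ty": 0, "tz": 0.55, "ax": 0, "ay": 0, "az": 0, "grip": 0.2},
    {"tx": 0, "ty": 0, "tz": 0.595, "ax": 0, "ay": 0, "az": 0, "grip": 0.2},
    {"tx": 0, "ty": 0, "tz": 0.595, "ax": 0, "ay": 0, "az": 0, "grip": 0.2},
  ],
)

```text
time: 43.08
position: [576.7, -249.5, 54.3]
eef_rot: [[-0.994, 0.113, 0.003], [0.113, 0.994, -0.001], [-0.003, -0.001, -1.0]]
force: [0.4, 0.2, 1.4]
width: 52.7
```

Emit:
servo_tool(
  motion=[
    {"tx": 0, "ty": 0, "tz": 0, "ax": 0, "ay": 0, "az": 0, "grip": -1.0},
    {"tx": 0, "ty": 0, "tz": 0, "ax": 0, "ay": 0, "az": 0, "grip": -1.0},
    {"tx": 0, "ty": 0, "tz": 0, "ax": 0, "ay": 0, "az": 0, "grip": -1.0},
    {"tx": 0, "ty": 0, "tz": 0, "ax": 0, "ay": 0, "az": 0, "grip": -1.0},
  ],
)

```text
time: 43.58
position: [576.3, -248.6, 53.5]
eef_rot: [[-0.994, 0.113, 0.002], [0.113, 0.994, 0.001], [-0.002, 0.001, -1.0]]
force: [0.2, 4.1, 2.0]
width: 18.9
```

```bash
python3 -c "
from ovl import *
innest('narrow')"
```

```text
t 43.58 nest x -26.51 dy -55.7 z 53.49 F nest [-0.2  4.1  2. ] T [ 0.69 -0.13  0.02] yaw -0.028495226826920295 w 18.9
```

Emit:
servo_tool(
  motion=[
    {"tx": -0.04, "ty": 0.003, "tz": 0, "ax": 0, "ay": 0, "az": 0, "grip": -1.0},
    {"tx": -0.08, "ty": 0.003, "tz": 0, "ax": 0, "ay": 0, "az": 0, "grip": -1.0},
    {"tx": -0.12, "ty": 0.003, "tz": 0, "ax": 0, "ay": 0, "az": 0, "grip": -1.0},
    {"tx": -0.15, "ty": 0.003, "tz": 0, "ax": 0, "ay": 0, "az": 0, "grip": -1.0},
    {"tx": -0.16, "ty": 0.003, "tz": 0, "ax": 0, "ay": 0, "az": 0, "grip": -1.0},
    {"tx": -0.16, "ty": 0.003, "tz": 0, "ax": 0, "ay": 0, "az": 0, "grip": -1.0},
  ],
)

```text
time: 44.32
position: [600.7, -251.4, 53.5]
eef_rot: [[-0.994, 0.113, 0.002], [0.113, 0.994, -0.001], [-0.002, -0.0, -1.0]]
force: [-0.4, 3.2, 5.5]
width: 18.7
```

```bash
python3 -c "
from ovl import *
innest('narrow')"
```

```text
t 44.33 nest x -1.92 dy -55.67 z 53.47 F nest [-0.8  3.2  5.5] T [ 0.63 -0.08 -0.08] yaw -0.008495226826938485 w 18.7
```

Next, small steps to find the end of travel.

Emit:
servo_tool(
  motion=[
    {"tx": -0.015, "ty": 0, "tz": 0, "ax": 0, "ay": 0, "az": 0, "grip": -1.0},
    {"tx": -0.03, "ty": 0, "tz": 0, "ax": 0, "ay": 0, "az": 0, "grip": -1.0},
    {"tx": -0.04, "ty": 0, "tz": 0, "ax": 0, "ay": 0, "az": 0, "grip": -1.0},
    {"tx": -0.04, "ty": 0, "tz": 0, "ax": 0, "ay": 0, "az": 0, "grip": -1.0},
  ],
)

```text
time: 44.82
position: [601.4, -251.4, 53.3]
eef_rot: [[-0.994, 0.112, -0.012], [0.112, 0.994, 0.003], [0.012, 0.002, -1.0]]
force: [-28.4, 5.8, 19.0]
width: 19.1
```

```bash
python3 -c "
from ovl import *
innest('narrow')"
```

```text
t 44.83 nest x -1.2 dy -55.63 z 53.26 F nest [-28.8   2.6  19. ] T [0.81 4.34 0.06] yaw -0.008495226826938485 w 19.1
```

Emit:
servo_tool(
  motion=[
    {"tx": 0.03, "ty": 0, "tz": 0, "ax": 0, "ay": 0, "az": 0, "grip": -1.0},
    {"tx": 0.03, "ty": 0, "tz": 0, "ax": 0, "ay": 0, "az": 0, "grip": 0.1},
    {"tx": 0.03, "ty": 0, "tz": 0, "ax": 0, "ay": 0, "az": 0, "grip": 0.1},
    {"tx": 0.03, "ty": 0, "tz": 0, "ax": 0, "ay": 0, "az": 0, "grip": 0.1},
    {"tx": 0.03, "ty": 0, "tz": -0.3, "ax": 0, "ay": 0, "az": 0, "grip": 0.1},
    {"tx": 0.03, "ty": 0, "tz": -0.7, "ax": 0, "ay": 0, "az": 0, "grip": 0.1},
    {"tx": 0.03, "ty": 0, "tz": -1.0, "ax": 0, "ay": 0, "az": 0, "grip": 0.5},
    {"tx": 0.03, "ty": 0, "tz": -1.0, "ax": 0, "ay": 0, "az": 0, "grip": 1.0},
  ],
)

```text
time: 45.82
position: [602.4, -252.2, 207.0]
eef_rot: [[-0.994, 0.113, 0.008], [0.113, 0.994, -0.005], [-0.008, -0.004, -1.0]]
force: [-0.7, 0.3, -0.7]
width: 66.3
```

```bash
python3 -c "
from ovl import *
innest('narrow');snap('wrist','k2');print(env.state()['qpos'].round(1))"
```

```text
t 45.83 nest x -0.14 dy -56.35 z 207.01 F nest [-0.7  0.2 -0.7] T [ 0.05 -0.17  0.03] yaw -0.01849522682692939 w 66.3
[ -33.1   34.3   61.7    0.    83.8 -116.6]
```

View pics/k2.png

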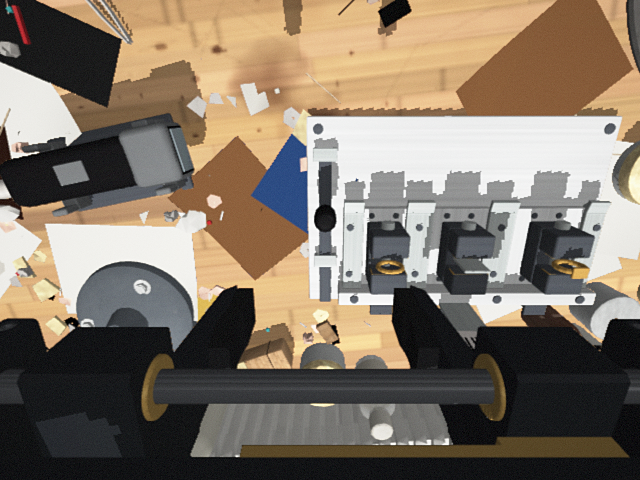

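Emit:
servo_tool(
  motion=[
    {"tx": 0.1, "ty": -0.3, "tz": -0.2, "ax": 0, "ay": 0, "az": 0.1, "grip": 1.0},
    {"tx": 0.2, "ty": -0.6, "tz": -0.4, "ax": 0, "ay": 0, "az": 0.3, "grip": 1.0},
    {"tx": 0.38, "ty": -0.95, "tz": -0.4, "ax": 0, "ay": 0, "az": 0.5, "grip": 1.0},
    {"tx": 0.38, "ty": -0.95, "tz": -0.4, "ax": 0, "ay": 0, "az": 0.86, "grip": 1.0},
    {"tx": 0.38, "ty": -0.95, "tz": -0.4, "ax": 0, "ay": 0, "az": 0.86, "grip": 1.0},
    {"tx": 0.38, "ty": -0.95, "tz": -0.4, "ax": 0, "ay": 0, "az": 0.86, "grip": 1.0},
    {"tx": 0.38, "ty": -0.95, "tz": -0.4, "ax": 0, "ay": 0, "az": 0.86, "grip": 1.0},
    {"tx": 0.38, "ty": -0.95, "tz": -0.4, "ax": 0, "ay": 0, "az": 0.86, "grip": 1.0},
  ],
)

```text
time: 46.88
position: [528.3, -386.6, 260.9]
eef_rot: [[-0.103, 0.995, -0.001], [0.995, 0.103, 0.002], [0.002, -0.001, -1.0]]
force: [0.2, -0.3, 0.2]
width: 88.4
```

```bash
python3 -c "
from ovl import *
snap('wrist','sc1')
go([535,-440,250],96)"
```

```text
t [-0.3587  0.0079  0.0721] a [-0.0005 -0.0013 -0.002 ] xang 95.82 pos [ 528.4 -386.6  260.9] j6 -52.4
```

View pics/sc1.png

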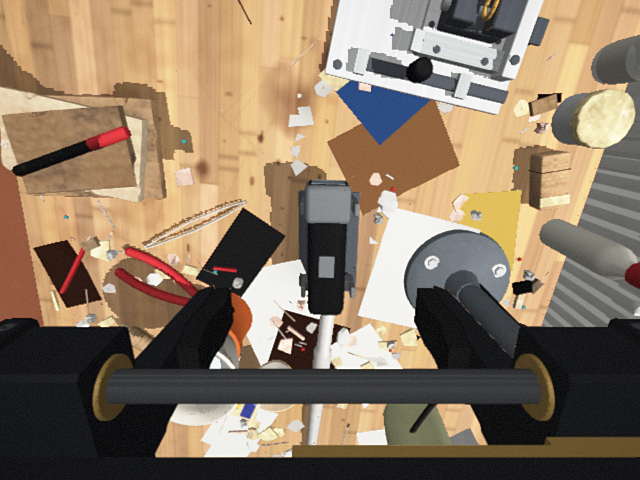

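```bash
cat > fits.py <<'E'
from fitp import *
def fits(name,p0):
    st=env.state();im=snap('wrist',name);KT=cam('wrist',st)
    rs=env.regions_of('scanner','wrist')
    for r in rs[:3]:
        print(round(r['confidence'],2),np.round(r['pixel']),r['pixels'].sum())
    m=rs[0]['pixels'].astype(float)
    ms=m[:310]
    def rn(p):
        R,t=pose(p[0],p[1],0,p[2]/50);q=topix(KT,box(146,42,26,62)@R.T+t);M=np.zeros((480,640),np.uint8)
        cv2.fillConvexPoly(M,np.round(cv2.convexHull(q.astype(np.float32))*16).astype(np.int32),255,cv2.LINE_AA,4);return M/255.
    x0=np.array([p0[0],p0[1],np.radians(p0[2])*50])
    o=minimize(lambda p:((rn(p)-m)[:310]**2).sum(),x0,method='Nelder-Mead',options=dict(initial_simplex=x0+np.array([[0,0,0],[8,0,0],[0,8,0],[0,0,4]])))
    p=o.x;print('scanner',p[:2].round(1),'yaw',np.degrees(p[2]/50).round(2),o.fun,m.sum())
    ov=im[:,:,::-1].copy();R,t=pose(p[0],p[1],0,p[2]/50)
    for z in(26,62):
        P=np.array([[73,20,z],[73,-20,z],[-73,-20,z],[-73,20,z]])@R.T+t
        cv2.polylines(ov,[np.round(topix(KT,P)*16).astype(np.int32)],True,(0,0,255),1,cv2.LINE_AA,4)
    for sx in(-48,48):
        P=np.array([[sx-7,35,0],[sx+7,35,0],[sx+7,-35,0],[sx-7,-35,0]])@R.T+t
        cv2.polylines(ov,[np.round(topix(KT,P)*16).astype(np.int32)],True,(0,255,0),1,cv2.LINE_AA,4)
    cv2.imwrite('pics/ov_'+name+'.png',cv2.resize(ov[150:350,220:440],None,fx=3,fy=3,interpolation=2));return p
E
python3 -c "
from fits import *
p=fits('sc2',[540,-437,96]);go([p[0],p[1],180],np.degrees(p[2]/50))"
```

```text
0.77 [242. 326.] 5460
scanner [ 536.2 -436. ] yaw 94.84 379.57224144559785 5460.0
t [-0.3334  0.0165  0.5423] a [-0.0002 -0.0009  0.015 ] xang 96.19 pos [ 528.4 -386.6  261.4] j6 -52.7
```

View pics/ov_sc2.png

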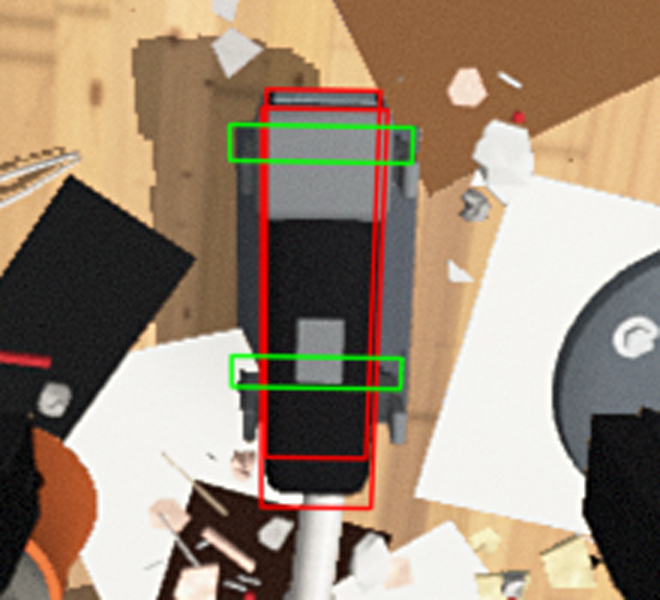

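```bash
python3 -c "
from ovl import *
KT=cam('top')
for z in(0,60,120):print(z,toworld(KT,[[517,305],[490,305],[517,282],[460,190],[488,280]],z).round())
go([535,-436.5,100],96)"
```

```text
0 [[ 412. -594.    0.]
 [ 413. -529.    0.]
 [ 467. -598.    0.]
 [ 696. -473.    0.]
 [ 473. -528.    0.]]
60 [[ 413. -571.   60.]
 [ 415. -510.   60.]
 [ 466. -575.   60.]
 [ 684. -457.   60.]
 [ 472. -509.   60.]]
120 [[ 415. -549.  120.]
 [ 416. -491.  120.]
 [ 465. -553.  120.]
 [ 672. -440.  120.]
 [ 470. -490.  120.]]
t [-0.3368  0.0084  1.0756] a [-0.0002 -0.0009  0.0022] xang 96.19 pos [ 528.4 -386.6  261.4] j6 -52.7
```

Emit:
servo_tool(
  motion=[
    {"tx": -0.337, "ty": 0.008, "tz": 0.1, "ax": 0, "ay": 0, "az": 0.002, "grip": 1.0},
    {"tx": -0.337, "ty": 0.008, "tz": 0.4, "ax": 0, "ay": 0, "az": 0.002, "grip": 0.8},
    {"tx": -0.337, "ty": 0.008, "tz": 0.7, "ax": 0, "ay": 0, "az": 0.002, "grip": 0.6},
    {"tx": -0.337, "ty": 0.008, "tz": 0.95, "ax": 0, "ay": 0, "az": 0.002, "grip": 0.6},
    {"tx": -0.337, "ty": 0.008, "tz": 0.95, "ax": 0, "ay": 0, "az": 0.002, "grip": 0.6},
    {"tx": -0.337, "ty": 0.008, "tz": 0.95, "ax": 0, "ay": 0, "az": 0.002, "grip": 0.6},
  ],
)

```text
time: 47.78
position: [535.7, -437.4, 122.1]
eef_rot: [[-0.104, 0.995, 0.003], [0.995, 0.104, -0.002], [-0.002, 0.003, -1.0]]
force: [-0.3, 0.0, -0.2]
width: 70.6
```

```bash
python3 -c "
from ovl import *
snap('wrist','sc3');go([535,-436.5,46],96)"
```

```text
t [ 0.0088 -0.0064  0.5107] a [ 0.002   0.0021 -0.0003] xang 95.98 pos [ 535.8 -437.5  122.6] j6 -55.0
```

View pics/sc3.png

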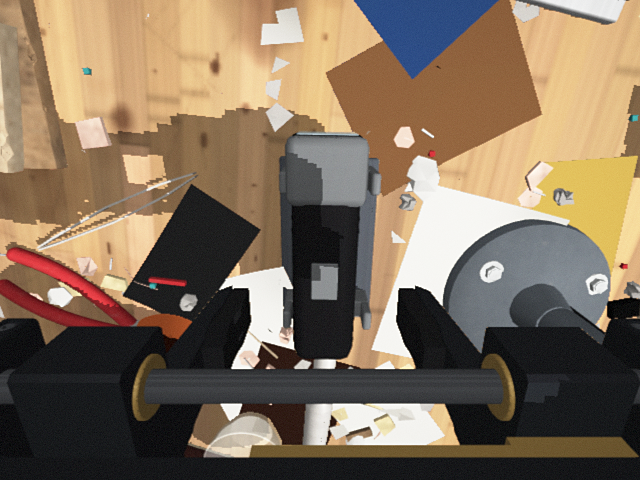

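Emit:
servo_tool(
  motion=[
    {"tx": 0.008, "ty": -0.006, "tz": 0.2, "ax": 0, "ay": 0, "az": 0, "grip": 0.6},
    {"tx": 0.008, "ty": -0.006, "tz": 0.4, "ax": 0, "ay": 0, "az": 0, "grip": 0.6},
    {"tx": 0.008, "ty": -0.006, "tz": 0.5, "ax": 0, "ay": 0, "az": 0, "grip": 0.6},
    {"tx": 0.008, "ty": -0.006, "tz": 0.5, "ax": 0, "ay": 0, "az": 0, "grip": 0.6},
    {"tx": 0.008, "ty": -0.006, "tz": 0.5, "ax": 0, "ay": 0, "az": 0, "grip": 0.3},
  ],
)

```text
time: 48.45
position: [534.9, -436.4, 47.3]
eef_rot: [[-0.104, 0.995, 0.003], [0.995, 0.104, -0.003], [-0.003, 0.003, -1.0]]
force: [0.0, 0.2, 0.7]
width: 62.7
```

Emit:
servo_tool(
  motion=[
    {"tx": 0, "ty": 0, "tz": 0, "ax": 0, "ay": 0, "az": 0, "grip": -1.0},
    {"tx": 0, "ty": 0, "tz": 0, "ax": 0, "ay": 0, "az": 0, "grip": -1.0},
    {"tx": 0, "ty": 0, "tz": 0, "ax": 0, "ay": 0, "az": 0, "grip": -1.0},
    {"tx": 0, "ty": 0, "tz": 0, "ax": 0, "ay": 0, "az": 0, "grip": -1.0},
    {"tx": 0, "ty": 0, "tz": 0, "ax": 0, "ay": 0, "az": 0, "grip": -1.0},
  ],
  squeeze=25,
)

```text
time: 49.08
position: [534.7, -436.0, 46.3]
eef_rot: [[-0.104, 0.995, 0.002], [0.995, 0.104, -0.001], [-0.002, 0.002, -1.0]]
force: [0.6, 1.3, 5.6]
width: 39.4
```

```bash
python3 -c "
from ovl import *
st=env.state();print(st['position'],st['eef_rot'],st['force'],st['width'])"
```

```text
[ 534.69332755 -436.03141707   46.30381076] [[-0.10351711  0.99462478  0.00240036]
 [ 0.99462634  0.10352062 -0.00138689]
 [-0.00162792  0.0022439  -0.99999616]] [0.63173647 1.3001398  5.61630201] 39.40285831801692
```

Emit:
servo_tool(
  motion=[
    {"tx": 0, "ty": 0, "tz": -0.15, "ax": 0, "ay": 0, "az": 0, "grip": -1.0},
    {"tx": 0, "ty": 0, "tz": -0.4, "ax": 0, "ay": 0, "az": 0, "grip": -1.0},
    {"tx": 0, "ty": 0, "tz": -0.75, "ax": 0, "ay": 0, "az": 0, "grip": -1.0},
    {"tx": 0, "ty": 0, "tz": -0.75, "ax": 0, "ay": 0, "az": 0, "grip": -1.0},
    {"tx": 0, "ty": 0, "tz": -0.75, "ax": 0, "ay": 0, "az": 0, "grip": -1.0},
  ],
)

```text
time: 49.7
position: [533.7, -435.4, 156.6]
eef_rot: [[-0.103, 0.995, -0.001], [0.995, 0.104, 0.001], [0.002, -0.0, -1.0]]
force: [0.2, 0.3, -1.6]
width: 40.0
```

```bash
python3 -c "
from ovl import *
st=env.state();im=snap('wrist','sh1')[:,:,::-1].copy();KT=cam('wrist',st);R=np.array(st['eef_rot'])
print(st['position'].round(1),st['force'].round(1))
for z in(-15.7,20.3):
  P=np.array([[73,20,z],[73,-20,z],[-73,-20,z],[-73,20,z]])@R.T+st['position'];
  cv2.polylines(im,[np.round(topix(KT,P)*16).astype(np.int32)],True,(0,0,255),1,cv2.LINE_AA,4)
cv2.imwrite('pics/sh1o.png',im)
# targets
go(nb('medium',-85,dy=-1.5,z=107.5),np.degrees(NP[2]))"
```

```text
[ 533.7 -435.4  156.6] [ 0.2  0.3 -1.6]
t [2.106  0.2105 0.3282] a [-1.9000e-03 -5.0000e-04  1.1377e+00] xang 95.94 pos [ 533.6 -435.2  156. ] j6 -55.0
```

View pics/sh1o.png

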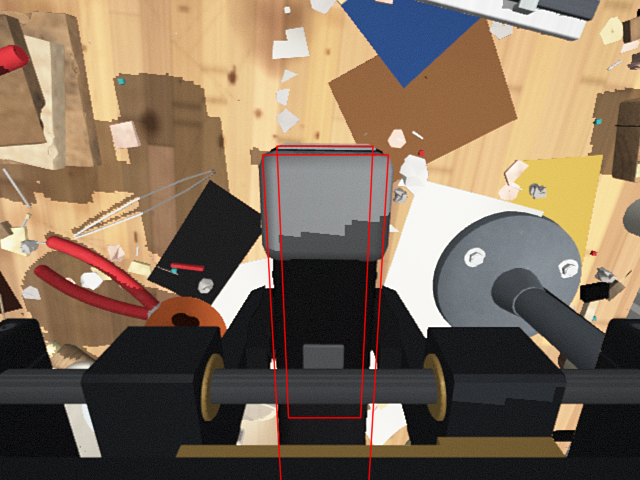

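```bash
python3 -c "
from fit2 import *
KT=KTof(s1,[.44,-1.38,-1.7])
uv=np.array([[352,553],[292,552],[412,556]])/3-1/3+[205,165]
w=toworld(KT,uv,105)
c,s=np.cos(-.1126),np.sin(-.1126)
for p in w:
  d=p[:2]-[616.7,-127.2];print(p.round(1),'nest',(d[0]*c+d[1]*s).round(1),(-d[0]*s+d[1]*c).round(1))
"
```

```text
[ 705.9 -136.8  105. ] nest 89.7 0.5
[ 705.2 -160.6  105. ] nest 91.7 -23.2
[ 707.5 -113.   105. ] nest 88.6 24.3
```

Emit:
servo_tool(
  motion=[
    {"tx": 0.2, "ty": 0, "tz": 0, "ax": 0, "ay": 0, "az": 0, "grip": -1.0},
    {"tx": 0.45, "ty": 0, "tz": 0, "ax": 0, "ay": 0, "az": 0, "grip": -1.0},
    {"tx": 0.7, "ty": 0, "tz": 0, "ax": 0, "ay": 0, "az": 0.1, "grip": -1.0},
    {"tx": 0.9, "ty": 0, "tz": 0, "ax": 0, "ay": 0, "az": 0.2, "grip": -1.0},
    {"tx": 1.0, "ty": -0.1, "tz": 0, "ax": 0, "ay": 0, "az": 0.35, "grip": -1.0},
    {"tx": 1.0, "ty": -0.2, "tz": 0, "ax": 0, "ay": 0, "az": 0.5, "grip": -1.0},
    {"tx": 1.0, "ty": -0.2, "tz": 0, "ax": 0, "ay": 0, "az": 0.6, "grip": -1.0},
    {"tx": 1.0, "ty": -0.2, "tz": 0, "ax": 0, "ay": 0, "az": 0.6, "grip": -1.0},
  ],
)

```text
time: 50.75
position: [488.2, -289.3, 156.4]
eef_rot: [[0.746, 0.666, -0.001], [0.666, -0.746, 0.002], [0.0, -0.002, -1.0]]
force: [0.4, 0.0, -1.6]
width: 39.6
```

```bash
python3 -c "
from ovl import *
go(nb('medium',-85,dy=-.5,z=107.5),np.degrees(NP[2]))"
```

```text
t [ 0.9858 -0.6621  0.3273] a [-1.300e-03  4.000e-04  5.353e-01] xang 41.73 pos [ 488.2 -289.3  156.4] j6 5.6
```

Emit:
servo_tool(
  motion=[
    {"tx": 0.2, "ty": -0.15, "tz": 0, "ax": 0, "ay": 0, "az": 0.1, "grip": -1.0},
    {"tx": 0.4, "ty": -0.3, "tz": 0, "ax": 0, "ay": 0, "az": 0.2, "grip": -1.0},
    {"tx": 0.6, "ty": -0.45, "tz": 0.1, "ax": 0, "ay": 0, "az": 0.3, "grip": -1.0},
    {"tx": 0.8, "ty": -0.58, "tz": 0.2, "ax": 0, "ay": 0, "az": 0.42, "grip": -1.0},
    {"tx": 0.95, "ty": -0.64, "tz": 0.3, "ax": 0, "ay": 0, "az": 0.535, "grip": -1.0},
    {"tx": 0.985, "ty": -0.662, "tz": 0.327, "ax": 0, "ay": 0, "az": 0.535, "grip": -1.0},
    {"tx": 0.985, "ty": -0.662, "tz": 0.327, "ax": 0, "ay": 0, "az": 0.535, "grip": -1.0},
  ],
)

```text
time: 51.62
position: [532.1, -117.3, 108.3]
eef_rot: [[0.995, -0.104, -0.0], [-0.104, -0.995, -0.0], [-0.0, 0.0, -1.0]]
force: [-0.0, -0.3, -0.8]
width: 39.7
```

```bash
python3 -c "
from ovl import *
innest('medium')
go(nb('medium',-85,dy=-.5,z=107.5),np.degrees(NP[2]));snap('wrist','rd1');snap('scene','rd1s');snap('top','rd1t')"
```

```text
t 51.62 nest x -85.23 dy -1.14 z 108.3 F nest [-0.  -0.3 -0.8] T [ 0.04  0.04 -0.03] yaw 180.48150477317304 w 39.7
t [ 0.0016 -0.0043  0.0053] a [0.     0.0001 0.0053] xang -5.97 pos [ 532.1 -117.3  108.3] j6 71.1
```

View pics/rd1.png

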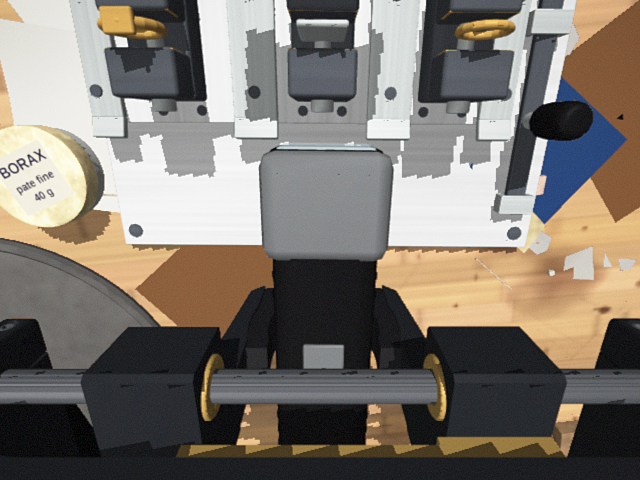

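Emit:
servo_tool(
  motion=[
    {"tx": 0, "ty": -0.004, "tz": 0.005, "ax": 0, "ay": 0, "az": 0.005, "grip": -1.0},
    {"tx": 0, "ty": -0.004, "tz": 0.005, "ax": 0, "ay": 0, "az": 0.005, "grip": -1.0},
    {"tx": 0, "ty": -0.004, "tz": 0.005, "ax": 0, "ay": 0, "az": 0.005, "grip": -1.0},
    {"tx": 0, "ty": -0.004, "tz": 0.005, "ax": 0, "ay": 0, "az": 0.005, "grip": -1.0},
    {"tx": 0, "ty": -0.004, "tz": 0.005, "ax": 0, "ay": 0, "az": 0.005, "grip": -1.0},
    {"tx": 0, "ty": -0.004, "tz": 0.005, "ax": 0, "ay": 0, "az": 0.005, "grip": -1.0},
    {"tx": 0, "ty": -0.004, "tz": 0.005, "ax": 0, "ay": 0, "az": 0.005, "grip": -1.0},
    {"tx": 0, "ty": -0.004, "tz": 0.005, "ax": 0, "ay": 0, "az": 0.005, "grip": -1.0},
    {"tx": 0, "ty": -0.004, "tz": 0.005, "ax": 0, "ay": 0, "az": 0.005, "grip": -1.0},
    {"tx": 0, "ty": -0.004, "tz": 0.005, "ax": 0, "ay": 0, "az": 0.005, "grip": -1.0},
  ],
)

```text
time: 53.02
position: [532.5, -116.5, 108.1]
eef_rot: [[0.993, -0.116, 0.001], [-0.116, -0.993, -0.0], [0.001, 0.0, -1.0]]
force: [-0.3, -0.4, -2.1]
width: 39.4
```

Emit:
servo_tool(
  motion=[
    {"tx": 0, "ty": 0, "tz": 0, "ax": 0, "ay": 0, "az": 0, "grip": -1.0},
    {"tx": 0, "ty": 0, "tz": 0, "ax": 0, "ay": 0, "az": 0, "grip": -1.0},
    {"tx": 0, "ty": 0, "tz": 0, "ax": 0, "ay": 0, "az": 0, "grip": -1.0},
    {"tx": 0, "ty": 0, "tz": 0, "ax": 0, "ay": 0, "az": 0, "grip": -1.0},
    {"tx": 0, "ty": 0, "tz": 0, "ax": 0, "ay": 0, "az": 0, "grip": -1.0},
    {"tx": 0, "ty": 0, "tz": 0, "ax": 0, "ay": 0, "az": 0, "grip": -1.0},
    {"tx": 0, "ty": 0, "tz": 0, "ax": 0, "ay": 0, "az": 0, "grip": -1.0},
    {"tx": 0, "ty": 0, "tz": 0, "ax": 0, "ay": 0, "az": 0, "grip": -1.0},
    {"tx": 0, "ty": 0, "tz": 0, "ax": 0, "ay": 0, "az": 0, "grip": -1.0},
    {"tx": 0, "ty": 0, "tz": 0, "ax": 0, "ay": 0, "az": 0, "grip": -1.0},
  ],
)

```text
time: 54.28
position: [532.5, -116.5, 108.1]
eef_rot: [[0.993, -0.116, 0.001], [-0.116, -0.993, -0.0], [0.001, 0.0, -1.0]]
force: [-1.0, -0.5, -1.8]
width: 39.9
```

```bash
python3 -c "
from ovl import *
innest('medium')
go([534.7,-436,157],96)"
```

```text
t 54.27 nest x -84.88 dy -0.36 z 108.14 F nest [-0.9 -0.7 -1.8] T [ 0.06  0.07 -0.02] yaw 179.79150477317305 w 39.9
t [ 0.2621  2.1139 -0.3247] a [ 9.0000e-04 -4.0000e-04 -1.1406e+00] xang -6.66 pos [ 532.5 -116.5  108.1] j6 71.9
```

View pics/rd1s.png

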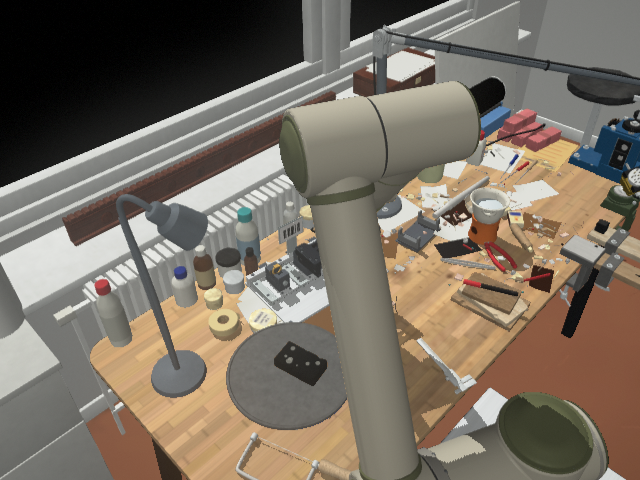

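Emit:
servo_tool(
  motion=[
    {"tx": 0, "ty": 0.1, "tz": -0.15, "ax": 0, "ay": 0, "az": -0.05, "grip": -1.0},
    {"tx": -0.1, "ty": 0.3, "tz": -0.33, "ax": 0, "ay": 0, "az": -0.15, "grip": -1.0},
    {"tx": -0.2, "ty": 0.5, "tz": -0.33, "ax": 0, "ay": 0, "az": -0.25, "grip": -1.0},
    {"tx": -0.25, "ty": 0.75, "tz": -0.33, "ax": 0, "ay": 0, "az": -0.35, "grip": -1.0},
    {"tx": -0.25, "ty": 0.95, "tz": -0.33, "ax": 0, "ay": 0, "az": -0.45, "grip": -1.0},
    {"tx": -0.25, "ty": 1.0, "tz": -0.33, "ax": 0, "ay": 0, "az": -0.55, "grip": -1.0},
    {"tx": -0.25, "ty": 1.0, "tz": -0.33, "ax": 0, "ay": 0, "az": -0.55, "grip": -1.0},
  ],
)

```text
time: 55.15
position: [477.6, -261.6, 157.6]
eef_rot: [[0.735, 0.678, 0.001], [0.678, -0.735, -0.0], [0.001, 0.001, -1.0]]
force: [0.1, -0.0, -1.4]
width: 39.9
```

```bash
python3 -c "
from ovl import *
go([534.7,-436,157],96)"
```

```text
t [-0.5091  1.1126  0.0047] a [ 0.0009 -0.     -0.5921] xang 42.71 pos [ 477.6 -261.6  157.6] j6 6.1
```

Emit:
servo_tool(
  motion=[
    {"tx": -0.15, "ty": 0.25, "tz": 0, "ax": 0, "ay": 0, "az": -0.12, "grip": -1.0},
    {"tx": -0.3, "ty": 0.5, "tz": 0, "ax": 0, "ay": 0, "az": -0.24, "grip": -1.0},
    {"tx": -0.4, "ty": 0.75, "tz": 0, "ax": 0, "ay": 0, "az": -0.36, "grip": -1.0},
    {"tx": -0.46, "ty": 1.0, "tz": 0, "ax": 0, "ay": 0, "az": -0.48, "grip": -1.0},
    {"tx": -0.46, "ty": 1.0, "tz": 0, "ax": 0, "ay": 0, "az": -0.592, "grip": -1.0},
    {"tx": -0.46, "ty": 1.0, "tz": 0, "ax": 0, "ay": 0, "az": -0.592, "grip": -1.0},
    {"tx": -0.46, "ty": 1.0, "tz": 0, "ax": 0, "ay": 0, "az": -0.592, "grip": -1.0},
  ],
)

```text
time: 56.02
position: [529.3, -417.3, 157.9]
eef_rot: [[-0.102, 0.995, 0.001], [0.995, 0.102, -0.0], [-0.0, 0.001, -1.0]]
force: [0.4, -0.6, -1.6]
width: 40.0
```

```bash
python3 -c "
from ovl import *
go([534.7,-436,100],95.94)"
```

```text
t [-0.1277  0.0223  0.386 ] a [ 0.0008  0.0002 -0.0007] xang 95.88 pos [ 529.3 -417.3  157.9] j6 -54.2
```

Emit:
servo_tool(
  motion=[
    {"tx": -0.127, "ty": 0.022, "tz": 0, "ax": 0, "ay": 0, "az": 0, "grip": -1.0},
    {"tx": -0.127, "ty": 0.022, "tz": 0.2, "ax": 0, "ay": 0, "az": 0, "grip": -1.0},
    {"tx": -0.127, "ty": 0.022, "tz": 0.4, "ax": 0, "ay": 0, "az": 0, "grip": -1.0},
    {"tx": -0.127, "ty": 0.022, "tz": 0.5, "ax": 0, "ay": 0, "az": 0, "grip": -1.0},
    {"tx": -0.127, "ty": 0.022, "tz": 0.5, "ax": 0, "ay": 0, "az": 0, "grip": -1.0},
    {"tx": -0.127, "ty": 0.022, "tz": 0.5, "ax": 0, "ay": 0, "az": 0, "grip": -1.0},
  ],
)

```text
time: 56.78
position: [535.1, -437.0, 84.3]
eef_rot: [[-0.106, 0.994, 0.003], [0.994, 0.106, -0.002], [-0.003, 0.003, -1.0]]
force: [0.6, -1.0, -1.7]
width: 39.6
```

```bash
python3 -c "
from ovl import *
snap('wrist','pl1');go([534.7,-436,47],95.94)"
```

```text
t [ 0.0078 -0.0021  0.2487] a [0.0017 0.0017 0.0017] xang 96.1 pos [ 535.  -437.    84.3] j6 -55.2
```

View pics/pl1.png

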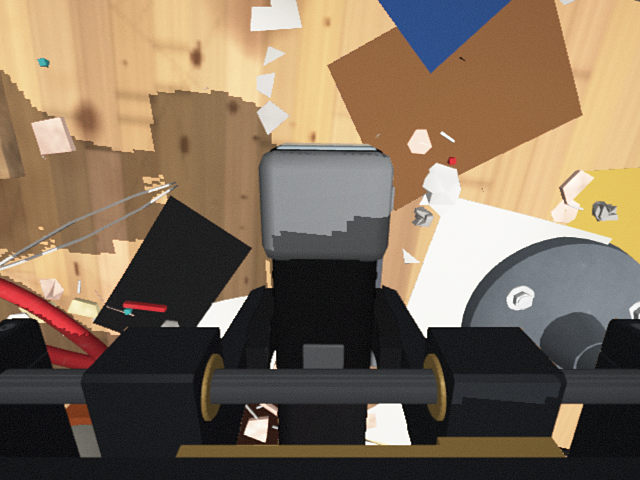

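Emit:
servo_tool(
  motion=[
    {"tx": 0.007, "ty": -0.002, "tz": 0.1, "ax": 0, "ay": 0, "az": 0.002, "grip": -1.0},
    {"tx": 0.007, "ty": -0.002, "tz": 0.2, "ax": 0, "ay": 0, "az": 0.002, "grip": -1.0},
    {"tx": 0.007, "ty": -0.002, "tz": 0.243, "ax": 0, "ay": 0, "az": 0.002, "grip": -1.0},
    {"tx": 0.007, "ty": -0.002, "tz": 0.243, "ax": 0, "ay": 0, "az": 0.002, "grip": -1.0},
    {"tx": 0.007, "ty": -0.002, "tz": 0.243, "ax": 0, "ay": 0, "az": 0.002, "grip": -1.0},
  ],
)

```text
time: 57.45
position: [534.2, -435.4, 46.2]
eef_rot: [[-0.104, 0.995, 0.001], [0.995, 0.104, 0.0], [0.0, 0.001, -1.0]]
force: [-0.1, 1.8, 2.5]
width: 39.7
```

Emit:
servo_tool(
  motion=[
    {"tx": 0, "ty": 0, "tz": 0.006, "ax": 0, "ay": 0, "az": 0, "grip": -1.0},
    {"tx": 0, "ty": 0, "tz": 0.006, "ax": 0, "ay": 0, "az": 0, "grip": -1.0},
  ],
)

```text
time: 57.7
position: [534.2, -435.4, 46.2]
eef_rot: [[-0.104, 0.995, 0.001], [0.995, 0.104, -0.0], [-0.0, 0.001, -1.0]]
force: [-2.8, 4.0, 8.6]
width: 39.9
```

Seated (8.6 N support). Release and rise.

Emit:
servo_tool(
  motion=[
    {"tx": 0, "ty": 0, "tz": -0.006, "ax": 0, "ay": 0, "az": 0, "grip": -1.0},
    {"tx": 0, "ty": 0, "tz": -0.006, "ax": 0, "ay": 0, "az": 0, "grip": 0.4},
    {"tx": 0, "ty": 0, "tz": -0.006, "ax": 0, "ay": 0, "az": 0, "grip": 0.4},
    {"tx": 0, "ty": 0, "tz": -0.006, "ax": 0, "ay": 0, "az": 0, "grip": 0.4},
    {"tx": 0, "ty": 0, "tz": -0.2, "ax": 0, "ay": 0, "az": 0, "grip": 0.4},
    {"tx": 0, "ty": 0, "tz": -0.6, "ax": 0, "ay": 0, "az": 0, "grip": 0.4},
    {"tx": 0, "ty": 0, "tz": -1.0, "ax": 0, "ay": 0, "az": 0, "grip": 0.4},
    {"tx": 0, "ty": 0, "tz": -1.0, "ax": 0, "ay": 0, "az": 0, "grip": 0.4},
  ],
)

```text
time: 58.7
position: [535.1, -436.7, 201.1]
eef_rot: [[-0.104, 0.995, 0.008], [0.995, 0.104, -0.008], [-0.009, 0.007, -1.0]]
force: [-1.4, -0.0, -0.3]
width: 61.4
```

Emit:
servo_tool(
  motion=[
    {"tx": 0.36, "ty": 0, "tz": -0.4, "ax": 0, "ay": 0, "az": 0, "grip": 1.0},
    {"tx": 0.36, "ty": 0, "tz": -0.4, "ax": 0, "ay": 0, "az": 0, "grip": 1.0},
    {"tx": 0.36, "ty": 0, "tz": -0.4, "ax": 0, "ay": 0, "az": 0, "grip": 1.0},
    {"tx": 0.36, "ty": 0, "tz": -0.4, "ax": 0, "ay": 0, "az": 0, "grip": 1.0},
  ],
)

```text
time: 59.2
position: [528.1, -382.5, 253.3]
eef_rot: [[-0.103, 0.995, -0.001], [0.995, 0.103, 0.002], [0.002, -0.001, -1.0]]
force: [0.3, 0.5, -0.2]
width: 87.9
```

```bash
python3 -c "
from fits import *
p=fits('sc9',[535,-437,96])
snap('top','t9')
im=cv2.imread('pics/t9.png')[170:350,230:500];cv2.imwrite('pics/t9z.png',cv2.resize(im,None,fx=2.9,fy=2.9,interpolation=2))"
```

```text
0.95 [245. 324.] 5696
scanner [ 534.4 -436.1] yaw 95.45 340.76138408304496 5696.0
```

View pics/ov_sc9.png

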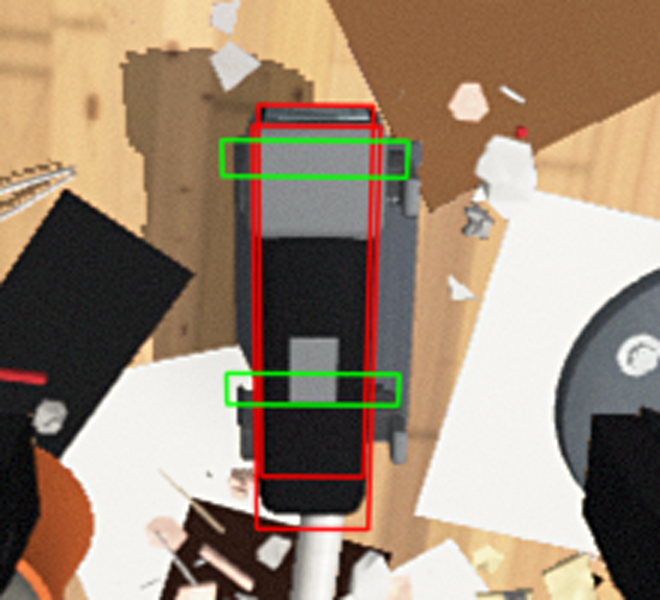

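View pics/sc9.png

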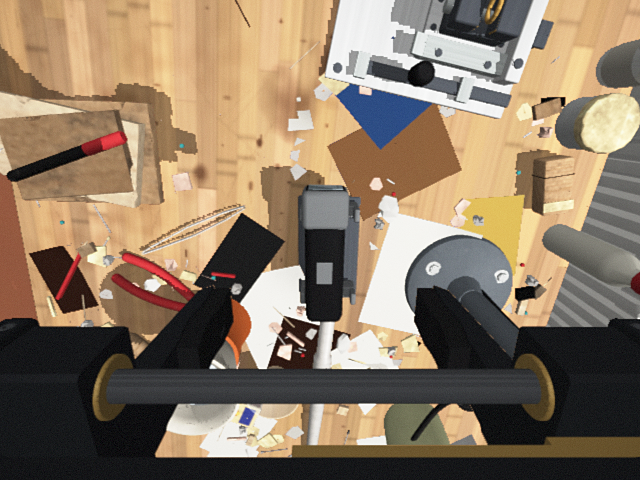

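View pics/t9z.png

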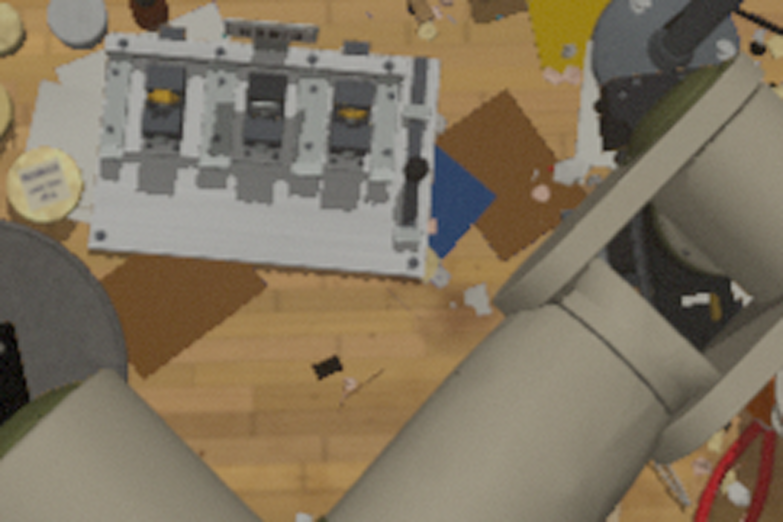

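```bash
python3 -c "
from h import *
print(env.state()['time'],env.close_job())"
```

```text
the job is handed in; nothing more can be done
59.35 None
```

I handed the job in at about 59 s. No verdict came back, so the checks below are my own.

**Pallets:** I slid in the wide, medium and narrow pallets in that order, pushing each against its back stop with 20–26 N. Each then held a straight tug back of 11–13 N, with the gripper ending about 3 mm behind the stop position. That is a little more than the 2 mm of catch play; I put the rest down to give in the arm and pads. The last top picture shows all three under their lips.

**Locking slide:** I pushed it about 25 mm to a hard stop at 29 N. Later pictures show the knob still at the home end.

**Scanner read:** I held the scanner still and square for about 2.5 s, with the window about 100 mm from the ticket by my measurements. There is no signal to show that it read the code.

**Scanner return:** I laid it back in the cradle. It touched down at the same height it was picked up from, and the last fit put it within about 2 mm of its first position. By eye it sits 2–3 mm nearer one side than before, which is inside the cradle's play.

**Other things:** I saw no shift in the flux tin or the other bench items in the last pictures. The tape roll was out of those views, so it was last seen, apparently unmoved, after the medium pallet went in. The gripper was clear of everything when I handed in.

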